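# Isolate the lens polisher and turn its lap over by hand

### The arm

A 6-joint arm with a two-finger parallel gripper is mounted at the origin on a cart in front of the work surface, level with it; the furniture and walls round the work are solid. World frame = base frame: x ahead of the robot, y to its left, z up, the work surface at z = 0. Lengths are in m, angles in rad, forces in N, time in s.
With the tool pointing down it reaches from about 0.35 to 0.85 m from the base axis. Payload 8.1 kg.
Tool frame: the origin (TCP) lies on the centre line of the jaws, within the pads' length; the fingertips stand 19 mm ahead of it and the grasp point (between the pads) is the TCP (robot.tips_ahead is the distance from the TCP to the fingertips, in m); y points along the fingers, z is the direction in which the jaws open and shut, and the axes are right-handed (so a half turn about y gives the same grasp; the last joint's range is limited). The gripper opens to 93 mm and grips with 3 to 60 N. Pads are 15 mm wide; open, the fingers measure 128 mm over their backs; the gripper's body (75 mm by 188 mm) begins 65 mm behind the grasp point.
Start: joints at [-1.356, 0.13, 1.488, -0, 1.523, -0.085], TCP at [0.177, -0.573, 0.203] pointing down, gripper open.
Joint ranges: [-2.96, 2.96], [-0.89, 2.26], [0.02, 2.5], [-1.34, 4.48], [0, 2.73], [-2.66, 2.66]. Speed limits (rad/s): [2.39, 2.39, 2.79, 3.14, 3.14, 3.14].

### API

Orientations are given as a rotation vector (axis times angle).
In Python, from plant import robot, imaging, models gives the robot as it stands.
- The arm moves only by the tool carry_out, never from a script. Its argument "motion" is one flat list of numbers, 7 for each row, row after row: the shift along the tool's x, y, z in m, then the turn, a rotation vector about the tool's x, y, z in degrees, then the opening, from -1 (shut) to 1 (fully open). A call has exactly 5 rows; each row shifts and turns the pose as measured when the row begins, along the tool's axes as they then stand; what a row does not reach is not made up. A row lasts 1/10 s, in which the tool goes at most 50 mm and 8.59 degrees, less where a joint would pass 70% of its speed; a pose out of reach is approached as far as the arm can. A call is refused whole if a number of a shift passes 0.05 or a number of a turn 8.59, either way. A call with a gripper value outside its range is refused whole. The fingers move at their own pace and stop on an object; "squeeze" is the grip in N (left out, the last holds). Time passes only in rows, so rows that do not move let the fingers close, or fill a call up. It gives the time, the measured TCP pose, the force and the opening at its end, in the units of the state.
- robot.read_state(): the state, without advancing time (a new reading comes with each control period).
- imaging.read_camera(name): name is "side" or "top"; returns the picture (420x560x3 uint8, blue, green, red); there is no depth.
- imaging.camera_model(name): a dict with "K" (3x3 intrinsics, pixels), "position" and "orientation" of the camera in the world. Camera axes: x right, y down, z forward; pixel columns grow to the right and rows downward; lengths in m; the calibration is good to about 2 mm. A picture is of the moment at which its call begins. camera_model takes no time and is no camera call.
- robot.close_job(): hands the job in, once; it reports no verdict.
Trained networks look in the newest picture that a camera, given by its name, has taken for a name from the list of things; names that differ only in an ending like _2 or _b are one class to them, and where a whole thing is asked for, a point or a joint stands for the part that bears it (a point fixed in the world has none). Each returns a list of dicts, best first, with "confidence" (0 to 1); they miss things now and then, are a little off and sometimes report something else, mostly with a low value. They report only what shows in the picture. A call takes as long as a camera call. They do not tell look-alikes from the thing itself.
- models.outline_of(camera, thing): "pixels" (420x560 bool, what is visible of it) and "pixel" ([column, row] in pixels, amid what is visible of it).
The state is a dict: "t": time; "q": joint angles; "dq": joint speeds; "joint_torque": joint torques, N m; "tool_pos": TCP position; "orientation": TCP orientation; "force": force on the tool from outside, world axes, zero at the start; "wrist_torque": the same for the moment, N m; "opening": finger opening in m.
Only numpy, scipy, OpenCV 4.12 (cv2) and the standard library are available. Lean on these libraries where they do the work, as an engineer would, in place of code of your own. Each camera call takes 0.05 s, during which the arm holds its last target.

### The job

Make the lens polisher safe for service and check that it runs free: pull every fuse carrier that is fitted out of the fuse block and put them all in the blue tray. Only then take hold of the crank knob on the polisher's lap and turn the lap by hand through exactly one full turn, either way round, so that the knob finishes back at the index mark on the housing where it started. Leave the other things on the bench where they are.

Things in the scene. Friction and masses are not known exactly. Their poses are not given: they have to be found in the camera images.
- fuse0: Fuse carrier, black and brass plug 56 mm tall, 40 g (3 or 4 of the 4 alike are present). Origin: centre of its stem's lower end; +z up the stem to the head. Stem 12 (x) x 18 (y), z 0-26, notched 2 mm deep in both x faces at z 7-14; flange 22 x 28, z 26-30; grip head 18 x 26, z 30-56 mm. Starts upright in the block's socket at y = -60 mm, axes as the block's, origin 4 mm above the bench.
- fuse1: Fuse carrier, black and brass plug 56 mm tall, 40 g (3 or 4 of the 4 alike are present). Origin: centre of its stem's lower end; +z up the stem to the head. Stem 12 (x) x 18 (y), z 0-26, notched 2 mm deep in both x faces at z 7-14; flange 22 x 28, z 26-30; grip head 18 x 26, z 30-56 mm. Starts upright in the block's socket at y = -20 mm, axes as the block's, origin 4 mm above the bench.
- fuse2: Fuse carrier, black and brass plug 56 mm tall, 40 g (3 or 4 of the 4 alike are present). Origin: centre of its stem's lower end; +z up the stem to the head. Stem 12 (x) x 18 (y), z 0-26, notched 2 mm deep in both x faces at z 7-14; flange 22 x 28, z 26-30; grip head 18 x 26, z 30-56 mm. Starts upright in the block's socket at y = 20 mm, axes as the block's, origin 4 mm above the bench.
- fuse3: Fuse carrier, black and brass plug 56 mm tall, 40 g (3 or 4 of the 4 alike are present). Origin: centre of its stem's lower end; +z up the stem to the head. Stem 12 (x) x 18 (y), z 0-26, notched 2 mm deep in both x faces at z 7-14; flange 22 x 28, z 26-30; grip head 18 x 26, z 30-56 mm. Starts upright in the block's socket at y = 60 mm, axes as the block's, origin 4 mm above the bench.
- fuse_block: Grey fuse block 60 (x) x 170 (y) x 30 mm, fixed. Origin: centre of underside, z up. Four sockets open upward at x = 0, y = -60, -20, 20, 60 mm; a seated carrier's flange rests on the block's top. A sprung ball in each socket clicks into the carrier's notch: pull straight up with about 12 N (grip the head across its 18 mm x faces, 25 N or more); 26 mm of lift clears the socket.
- tray: Shallow blue open job tray, loose, 135 (x) x 235 (y) x 34 mm, walls 3 mm, floor 2 mm thick, 0.22 kg. Origin: centre of its underside, z up.
- polisher: Lens polisher: round grey housing, 160 mm across, 52 mm high, fixed. Origin: centre of underside, on the lap's vertical axis; +x points to the white index mark on the rim; z up. On top turns the lap, an aluminium disc 142 mm across, its upper face 67 mm above the bench, with a hub cap of 28 mm diameter 5 mm higher.
- lap (a joint): Angle of the lap about the polisher's z axis, rad, counter-clockwise from above positive; 0 at the start, with the knob at the index mark. Turns either way; a full turn is 6.28. Stays where it is left (friction about 0.06 N m).
- knob (a point): Crank knob: upright black knob, 18 mm diameter, on the lap 52 mm from its axis, standing 70 to 104 mm above the bench; it spins freely on its pin, so it can be gripped and led round without turning the gripper. The point is on the knob's axis, 90 mm above the bench. At lap angle a it lies in direction a from the polisher's +x axis.
- lens_box_white: Small white carton, bystander, 51x66x28 mm, origin under its centre; leave alone.
- screw_box: Small yellowish carton, bystander, 41x50x30 mm, origin under its centre; leave alone.
Things that resemble listed ones, but are neither listed nor needed, are in the scene too. What is shaped like the fuse3 but red is not meant.

How it is judged:
On the way, in this order (a step that is already met when the one before it is completed fails the run):
1. every fuse carrier is out of the block and lies in the blue tray (x of fuse0 in the frame of tray between -0.067 and 0.067 m and y of fuse0 in the frame of tray between -0.117 and 0.117 m and z of fuse0 in the frame of tray between -0.01 and 0.05 m and x of fuse1 in the frame of tray between -0.067 and 0.067 m and y of fuse1 in the frame of tray between -0.117 and 0.117 m and z of fuse1 in the frame of tray between -0.01 and 0.05 m and x of fuse2 in the frame of tray between -0.067 and 0.067 m and y of fuse2 in the frame of tray between -0.117 and 0.117 m and z of fuse2 in the frame of tray between -0.01 and 0.05 m and x of fuse3 in the frame of tray between -0.067 and 0.067 m and y of fuse3 in the frame of tray between -0.117 and 0.117 m and z of fuse3 in the frame of tray between -0.01 and 0.05 m and linear speed of each of fuse0, fuse1, fuse2, fuse3 below 0.03 m/s), for 0.2 s.
2. after that, the lap has been turned by hand through half a turn ((value of joint lap above 3.14 rad or value of joint lap below -3.14 rad)), for 0.1 s.
At the end, for the whole second after the job is handed in: Every fuse carrier that was fitted lies at rest in the blue tray (its stem end within the tray's walls and less than 50 mm above the tray's underside), and the lap has made one full turn, either way, and stands still with its knob within 0.25 rad of the index mark (all of step 1 and (value of joint lap between 6.03 and 6.53 rad or value of joint lap between -6.53 and -6.03 rad) and velocity of joint lap between -0.05 and 0.05 rad/s); the robot touches nothing.
It fails at once if a bystander (lens_box_white) is moved more than 40 mm (distance of lens_box_white from where it was at the start of the episode above 0.04 m).
It fails at once if a bystander (screw_box) is moved more than 40 mm (distance of screw_box from where it was at the start of the episode above 0.04 m).
Of fuse0, fuse1, fuse2, fuse3 only 3 to 4 are there at a start; the rules pass over those that are not, and their reading is None.
At some moment in a run one of tray may be knocked a few centimetres aside while the robot is not near it.
Once in a run the grip may slacken for a moment while it holds something.
It also fails if it takes over 192 s, if anything falls off the work surface, if the arm or the gripper's body presses on something with over 40 N, if the wrist force passes 120 N, or if a joint passes its speed limit or range.

## Working session

There is one attempt and no reset: what is moved stays moved. The work goes in short steps, Python scripts to look and compute and a tool call to move; the robot and the scene stay as the last step left them, time stands still between calls to the robot, and variables do not carry over. Pictures are saved under pics/ and viewed, and the job is handed in when it is done.

Besides the shell and the picture viewer there is one more tool, called after "Call:" as name(argument=value, ...), one argument or row to a line, values as JSON. carry_out: Moves the arm, as the interface text tells. Its arguments: {"type":"object","properties":{"motion":{"type":"array","items":{"type":"number"}},"squeeze":{"type":"number"}},"required":["motion"]}

```bash
ls; mkdir -p pics; python3 - <<'E'
from plant import robot, imaging, models
import cv2
s=robot.read_state(); print(s)
for n in("side","top"):
    im=imaging.read_camera(n); cv2.imwrite(f"pics/{n}0.png",im); print(imaging.camera_model(n))
E
```

```text
pics
{'t': 0.0, 'q': array([-1.35641289e+00,  1.31150367e-01,  1.48929398e+00,  2.85716795e-06,
        1.52300580e+00, -8.53950233e-02]), 'dq': array([-2.01651240e-05,  3.25498306e-04,  2.14708077e-03, -1.76579414e-03,
       -1.20932232e-03, -9.09880870e-05]), 'joint_torque': array([-7.39709558e-04, -5.59855521e+01, -4.91754913e+01,  7.66200596e-02,
        3.55274440e-02, -1.28781203e-04]), 'tool_pos': array([ 0.17708028, -0.57263566,  0.20188586]), 'orientation': array([-0.31125232,  2.06210049, -2.058238  ]), 'force': array([-0.98230596,  1.17205538,  0.13512487]), 'wrist_torque': array([ 0.00191014, -0.00050001, -0.00663088]), 'opening': 0.09308125551853445}
{'K': array([[402.49279806,   0.        , 280.22487906],
       [  0.        , 402.49279806, 211.60876644],
       [  0.        ,   0.        ,   1.        ]]), 'position': array([0.33513857, 0.84753417, 0.46625038]), 'orientation': array([-0.40304906,  2.47344558, -1.61263448])}
{'K': array([[506.78782392,   0.        , 279.34644013],
       [  0.        , 506.78782392, 215.9079436 ],
       [  0.        ,   0.        ,   1.        ]]), 'position': array([0.43769802, 0.00447122, 1.17349892]), 'orientation': array([-2.13802917,  2.14660388, -0.14847849])}
```

View pics/top0.png

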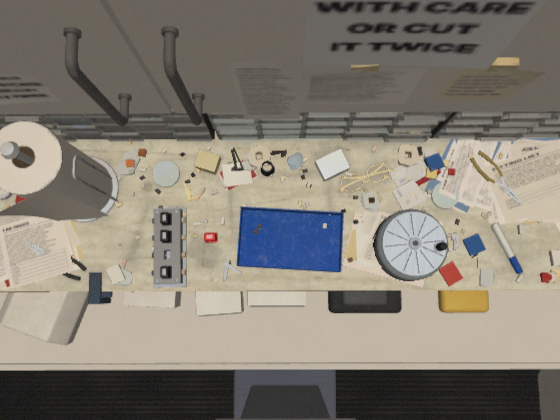

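View pics/side0.png

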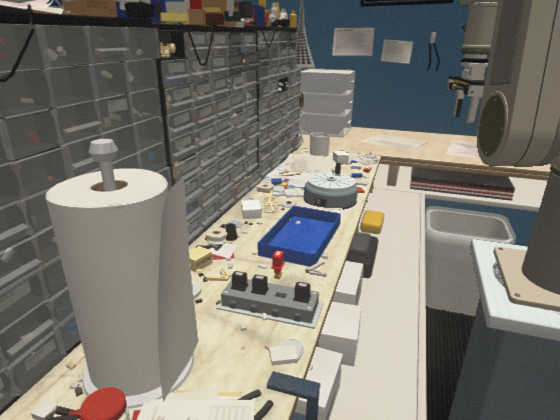

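```bash
cat > h.py <<'E'
import numpy as np,cv2
from scipy.spatial.transform import Rotation as R
from plant import robot, imaging, models
def p2w(n,uv,z):
    m=imaging.camera_model(n);Rm=R.from_rotvec(m["orientation"]).as_matrix()
    d=Rm@np.linalg.inv(m["K"])@np.array([uv[0],uv[1],1.]);p=m["position"]
    return p+d*(z-p[2])/d[2]
def w2p(n,P):
    m=imaging.camera_model(n);Rm=R.from_rotvec(m["orientation"]).as_matrix()
    c=Rm.T@(np.asarray(P,float)-m["position"]);q=m["K"]@c;return q[:2]/q[2]
E
python3 - <<'E'
from h import *
s=robot.read_state();print(R.from_rotvec(s["orientation"]).as_matrix().round(2))
im=cv2.imread("pics/top0.png")
c=np.vstack([np.hstack([cv2.resize(im[195:300,130:260],None,fx=3,fy=3,interpolation=2),cv2.resize(im[195:300,355:485],None,fx=3,fy=3,interpolation=2)])])
cv2.imwrite("pics/z0.png",c)
sd=cv2.imread("pics/side0.png");cv2.imwrite("pics/z1.png",cv2.resize(sd[140:330,200:400],None,fx=3,fy=3,interpolation=2))
for cam in("top","side"):
  for t in("fuse0","fuse_block","tray","polisher","knob","lens_box_white","screw_box"):
    for r in models.outline_of(cam,t):
        px=r["pixels"]; ys,xs=np.nonzero(px)
        h={"fuse0":.06,"fuse_block":.03,"tray":.034,"polisher":.052,"knob":.104}.get(t,.03)
        rc=cv2.minAreaRect(np.c_[xs,ys].astype(np.float32))
        print(cam,t,round(r["confidence"],2),np.round(r["pixel"]),len(xs),xs.min(),xs.max(),ys.min(),ys.max(),"w",p2w(cam,rc[0],h).round(3),np.round(rc[1],1),round(rc[2],1))
E
```

```text
[[-0.96 -0.    0.3 ]
 [-0.3   0.   -0.96]
 [-0.   -1.   -0.  ]]
top fuse0 0.56 [164. 272.] 104 161 171 267 276 w [0.479 0.261 0.06 ] [ 9. 10.] 90.0
top fuse_block 0.69 [172. 247.] 2535 152 187 206 287 w [0.537 0.262 0.03 ] [81. 35.] 90.0
top tray 0.74 [289. 240.] 6209 237 343 206 271 w [ 0.552 -0.012  0.034] [104.6  61. ] 3.3
top polisher 0.63 [413. 246.] 4181 373 448 209 280 w [ 0.538 -0.276  0.052] [70.4 73.7] 78.7
top knob 0.38 [442. 246.] 84 436 447 241 249 w [ 0.531 -0.33   0.104] [ 8. 11.] 90.0
top lens_box_white 0.91 [333. 162.] 652 315 349 150 180 w [ 0.726 -0.109  0.03 ] [22.8 29.1] 63.4
top screw_box 0.89 [207. 161.] 427 195 220 151 173 w [0.733 0.179 0.03 ] [23.7 19.3] 18.4
side fuse0 0.77 [262. 287.] 284 252 268 275 294 w [0.55  0.289 0.06 ] [19. 16.] 90.0
side fuse0 0.73 [301. 291.] 301 294 310 282 302 w [0.473 0.286 0.06 ] [16.  19.7] 5.2
side fuse0 0.53 [237. 281.] 284 231 247 271 290 w [0.589 0.289 0.06 ] [15.9 18.9] 4.8
side fuse0 0.53 [275. 263.] 314 271 284 251 279 w [0.541 0.216 0.06 ] [28. 13.] 90.0
side fuse_block 0.68 [277. 306.] 2836 217 322 280 327 w [0.53  0.289 0.03 ] [102.8  36.9] 11.3
side tray 0.68 [302. 235.] 3259 258 340 206 266 w [0.55  0.029 0.034] [75.9 58.2] 11.9
side polisher 0.72 [332. 192.] 1723 304 356 163 209 w [ 0.539 -0.272  0.052] [46. 52.] 90.0
side knob 0.66 [250. 207.] 351 242 261 200 218 w [0.65  0.077 0.104] [18. 19.] 90.0
side knob 0.58 [237. 282.] 261 233 248 272 290 w [0.559 0.35  0.104] [18. 15.] 90.0
side knob 0.44 [339. 164.] 61 335 340 163 174 w [ 0.523 -0.286  0.104] [11.  5.] 90.0
side lens_box_white 0.85 [251. 207.] 369 242 261 199 218 w [ 0.715 -0.084  0.03 ] [19. 19.] 90.0
side screw_box 0.7 [200. 255.] 453 190 212 246 271 w [0.717 0.198 0.03 ] [25. 22.] 90.0
```

View pics/z0.png

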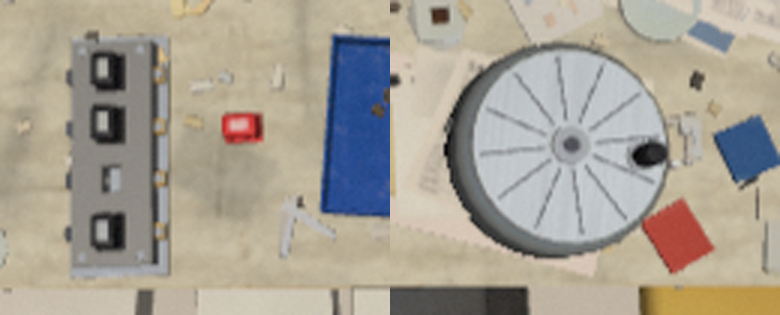

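View pics/z1.png

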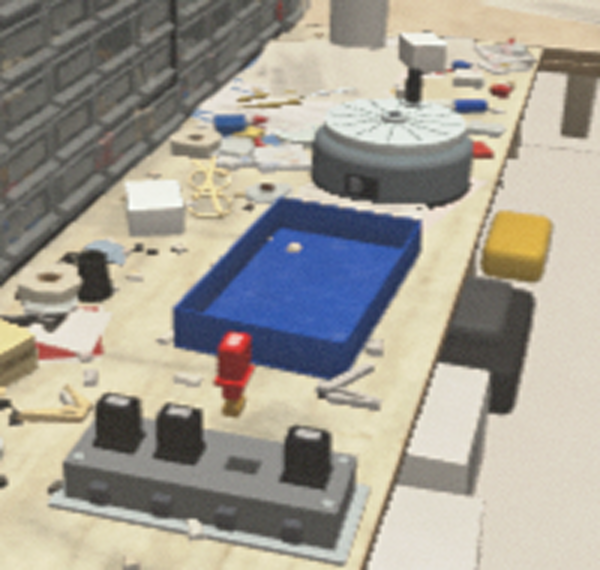

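```bash
python3 - <<'E'
from h import *
for z in (0,.1,.15): print("white",z,p2w("side",(341,157),z).round(3))
print(p2w("top",(130+37.3,195+50.5),.03))
for u,v in ((72,38),(152,38),(156,265),(70,265)): print(p2w("top",(130+u/3,195+v/3),.03).round(4))
for u,v in ((325,35),(322,213)): print("tray",p2w("top",(130+u/3,195+v/3),.034).round(4))
print("tray",p2w("top",(343,211),.034),p2w("top",(340,272),.034))
print("hub",p2w("top",(355+(571-390)/3,195+145/3),.072),"knobtop",p2w("top",(355+(648-390)/3,195+157/3),.104),"knob2",p2w("top",(442,246),.09))
print("red",p2w("top",(130+242/3,195+127/3),.056))
E
```

```text
white 0 [ 0.592 -0.771  0.   ]
white 0.1 [ 0.537 -0.424  0.1  ]
white 0.15 [ 0.509 -0.25   0.15 ]
[0.53900294 0.26668496 0.03      ]
[0.626  0.2997 0.03  ]
[0.6257 0.2385 0.03  ]
[0.4539 0.2313 0.03  ]
[0.4542 0.2956 0.03  ]
tray [0.6267 0.1061 0.034 ]
tray [0.4919 0.1072 0.034 ]
tray [ 0.61561994 -0.13214367  0.034     ] [ 0.47771667 -0.12245825  0.034     ]
hub [ 0.53778164 -0.28322415  0.072     ] knobtop [ 0.52619377 -0.32851935  0.104     ] knob2 [ 0.53019684 -0.33515184  0.09      ]
red [0.55445216 0.16492065 0.056     ]
```

```bash
cat > ov.py <<'E'
from h import *
def box(cx,cy,yaw,sx,sy,z0,z1,off=(0,0)):
    c,s=np.cos(yaw),np.sin(yaw); out=[]
    for z in(z0,z1):
        for a,b in((-1,-1),(1,-1),(1,1),(-1,1)):
            lx,ly=off[0]+a*sx/2,off[1]+b*sy/2
            out.append((cx+c*lx-s*ly,cy+s*lx+c*ly,z))
    return out
def draw(im,n,P,col,f,o):
    q=[tuple(np.round((w2p(n,p)+.5-np.array(o))*f).astype(int)) for p in P]
    q=[(int(a),int(b)) for a,b in q]
    for i in range(4):
        cv2.line(im,q[4+i],q[4+(i+1)%4],col,1);cv2.line(im,q[i],q[4+i],col,1)
def circ(im,n,c,r,z,col,f,o):
    q=[((w2p(n,(c[0]+r*np.cos(t),c[1]+r*np.sin(t),z))+.5-np.array(o))*f).astype(int) for t in np.linspace(0,6.283,40)]
    cv2.polylines(im,[np.array(q,np.int32)],True,col,1)
E
cat > o1.py <<'E'
from ov import *
import sys
B=(.540,.2663,.03-np.pi/2)
H=(.5378,-.2832); a=np.arctan2(-.0453,-.0116)
K=(H[0]+.052*np.cos(a),H[1]+.052*np.sin(a))
def go(n,o,w,f):
    im=cv2.imread(f"pics/{n}0.png");im=cv2.resize(im[o[1]:o[1]+w[1],o[0]:o[0]+w[0]],None,fx=f,fy=f,interpolation=2)
    draw(im,n,box(*B,.06,.17,0,.03),(0,255,255),f,o)
    for y in(-.06,-.02,.02,.06): draw(im,n,box(*B,.018,.026,.034,.06,(0,y)),(0,255,0),f,o)
    for r,z in((.08,0),(.08,.052),(.071,.067),(.014,.072)): circ(im,n,H,r,z,(0,255,0),f,o)
    circ(im,n,K,.009,.104,(255,0,255),f,o);circ(im,n,K,.009,.070,(255,0,255),f,o)
    return im
a1=go("top",(145,200),(60,95),6);a2=go("top",(365,200),(95,95),6)
cv2.imwrite("pics/o1.png",np.hstack([a1[:,:340],a2[:,:455]]))
a1=go("side",(210,260),(125,75),6);cv2.imwrite("pics/o2.png",a1)
a1=go("side",(290,145),(80,75),7);cv2.imwrite("pics/o3.png",a1)
E
python3 o1.py
```

```text
(no output)
```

View pics/o1.png

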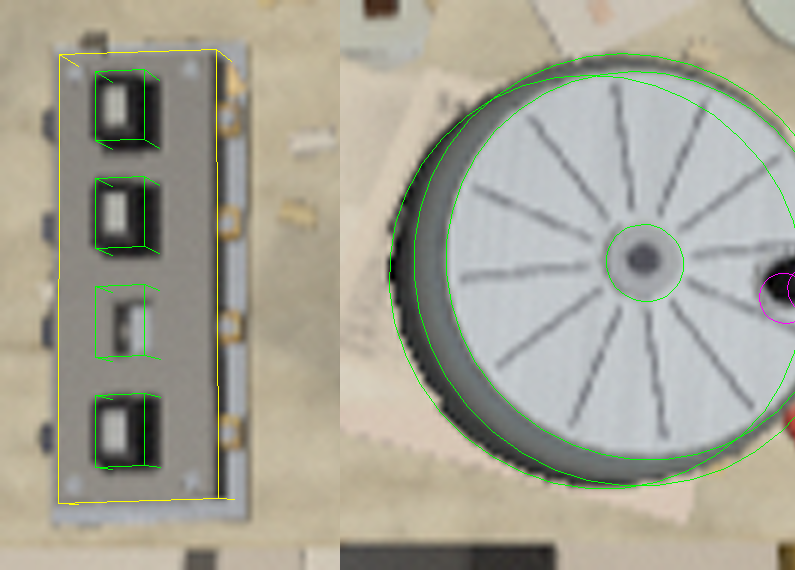

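View pics/o2.png

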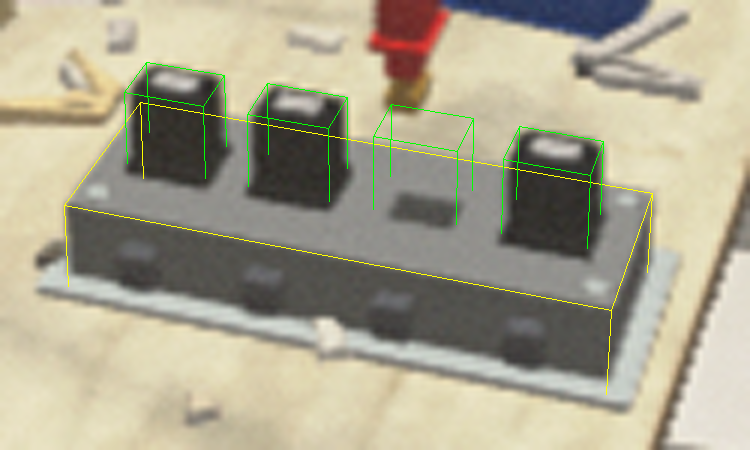

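View pics/o3.png

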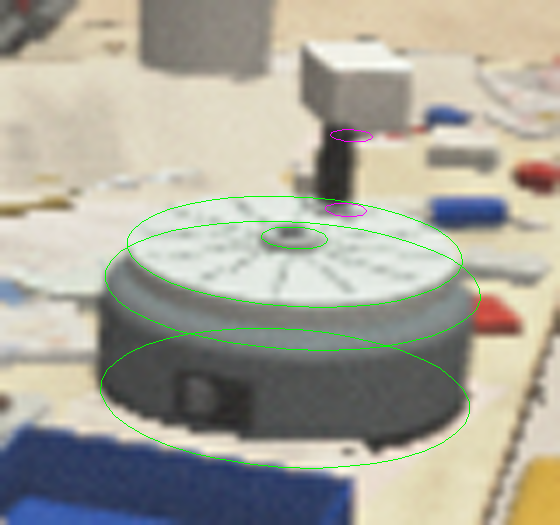

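```bash
cat >> h.py <<'E'
def rel(P,ang=None):
    """world target -> tool-axes shift (m), and turn about tool y (deg) so that tool z has world heading ang(deg)"""
    s=robot.read_state();M=R.from_rotvec(s["orientation"]).as_matrix()
    print("t",round(s["t"],2),"pos",s["tool_pos"].round(4),"open",round(s["opening"],4),"F",s["force"].round(1))
    print("tilt",(M.T@[0,0,-1]).round(3),"heading",np.degrees(np.arctan2(M[1,2],M[0,2])).round(2))
    print("shift tool",(M.T@(np.array(P)-s["tool_pos"])).round(4))
    if ang is not None: print("turn y",-(ang-np.degrees(np.arctan2(M[1,2],M[0,2]))))
E
python3 - <<'E'
from h import *
print("roll base",[p2w("side",(u,v),0).round(3) for u,v in((85,390),(193,360),(138,400))])
print("roll top pix", [p2w("top",q,.3).round(3) for q in ((110,215),(65,125),(70,200))])
print([p2w("top",q,0).round(3) for q in ((117,190),(110,215))])
print([p2w("side",q,.0).round(3) for q in ((276,277),)],p2w("top",(211,238),.05))
rel((.480,.2645,.2),-88.3)
E
```

```text
roll base [array([0.723, 0.533, 0.   ]), array([0.607, 0.433, 0.   ]), array([0.642, 0.523, 0.   ])]
roll top pix [array([0.569, 0.307, 0.3  ]), array([0.733, 0.395, 0.3  ]), array([0.596, 0.378, 0.3  ])]
[array([0.674, 0.396, 0.   ]), array([0.614, 0.41 , 0.   ])]
[array([0.56 , 0.169, 0.   ])] [0.55358324 0.16501414 0.05      ]
t 0.8 pos [ 0.1772 -0.5732  0.203 ] open 0.093 F [ 0.2 -0.4  0. ]
tilt [-0.  1. -0.] heading -72.82
shift tool [-0.5367  0.0029 -0.7109]
turn y 15.478472401712892
```

Call:
carry_out(
  motion=[-0.02, 0, -0.03, 0, 7.7, 0, 0.2, -0.02, 0, -0.04, 0, 7.7, 0, 0.2, -0.017, 0, -0.046, 0, 0, 0, 0.2, -0.017, 0, -0.046, 0, 0, 0, 0.2, -0.017, 0, -0.046, 0, 0, 0, 0.2],
  squeeze=50,
)

```text
t: 1.3
tool_pos: [0.2478, -0.3548, 0.2008]
orientation: [-0.015, 2.216, -2.214]
force: [0.9, 0.6, 0.9]
opening: 0.0585
```

Call:
carry_out(
  motion=[-0.017, 0, -0.046, 0, 0, 0, 0.2, -0.017, 0, -0.046, 0, 0, 0, 0.2, -0.017, 0, -0.046, 0, 0, 0, 0.2, -0.017, 0, -0.046, 0, 0, 0, 0.2, -0.017, 0, -0.046, 0, 0, 0, 0.2],
)

```text
t: 1.8
tool_pos: [0.3302, -0.1187, 0.2017]
orientation: [-0.005, 2.213, -2.217]
force: [1.0, -1.1, -0.1]
opening: 0.0557
```

Call:
carry_out(
  motion=[-0.017, 0, -0.046, 0, 0, 0, 0.2, -0.017, 0, -0.046, 0, 0, 0, 0.2, -0.017, 0, -0.046, 0, 0, 0, 0.2, -0.017, 0, -0.046, 0, 0, 0, 0.2, -0.017, 0, -0.046, 0, 0, 0, 0.2],
)

```text
t: 2.3
tool_pos: [0.4136, 0.1177, 0.2042]
orientation: [0.005, 2.206, -2.214]
force: [1.3, -1.1, 0.0]
opening: 0.0556
```

```bash
python3 -c "
from h import *
rel((.480,.2645,.12),-88.3)"
```

```text
t 2.3 pos [0.4136 0.1177 0.2042] open 0.0556 F [ 1.3 -1.1  0. ]
tilt [ 0.014  1.    -0.004] heading -89.5
shift tool [-0.0666  0.0846 -0.1465]
turn y -1.1973077943595598
```

Call:
carry_out(
  motion=[-0.017, 0, -0.037, 0, -1.2, -0.8, 0.2, -0.017, 0.02, -0.037, 0, 0, 0, 0.2, -0.017, 0.02, -0.037, 0, 0, 0, 0.2, -0.016, 0.022, -0.036, 0, 0, 0, 0.2, 0, 0.02, 0, 0, 0, 0, 0.2],
)

```text
t: 2.8
tool_pos: [0.482, 0.2807, 0.124]
orientation: [-0.031, 2.198, -2.197]
force: [-0.4, -0.5, 0.2]
opening: 0.0558
```

```bash
cat > shot.py <<'E'
import sys
from h import *
for n in sys.argv[2:]:
    cv2.imwrite(f"pics/{n}{sys.argv[1]}.png",imaging.read_camera(n))
E
python3 -c "
from h import *
rel((.480,.2645,.056),-88.3)
import cv2
im=imaging.read_camera('side');cv2.imwrite('pics/s1.png',cv2.resize(im[150:350,180:400],None,fx=3,fy=3))
im=imaging.read_camera('top');cv2.imwrite('pics/t1.png',cv2.resize(im[150:320,100:300],None,fx=3,fy=3))
"
```

```text
t 2.8 pos [0.482  0.2807 0.124 ] open 0.0558 F [-0.4 -0.5  0.2]
tilt [0.01 1.   0.  ] heading -87.84
shift tool [0.0033 0.068  0.0161]
turn y 0.4573337882013391
```

View pics/s1.png

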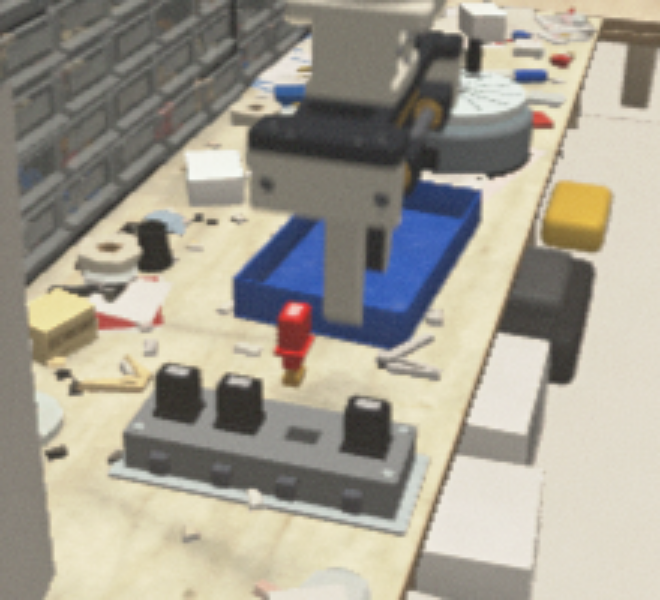

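View pics/t1.png

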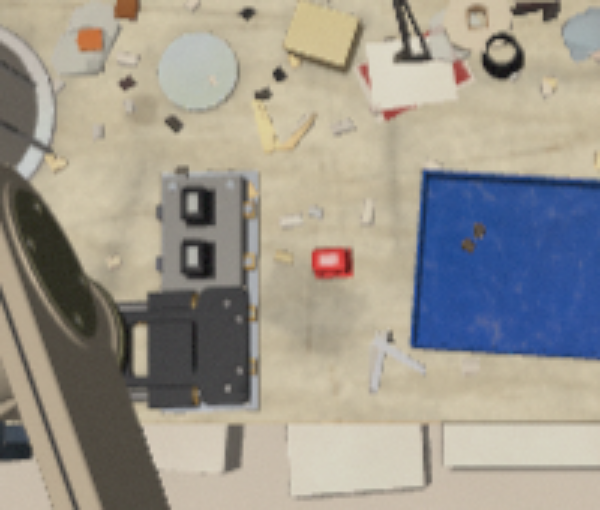

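Call:
carry_out(
  motion=[0.003, 0, 0.016, 0, 0.4, -0.5, 0.2, 0.0, 0.01, 0, 0, 0, 0, 0.2, 0, 0.02, 0, 0, 0, 0, 0.2, 0, 0, 0, 0, 0, 0, 0.2, 0, 0, 0, 0, 0, 0, 0.2],
)

```text
t: 3.4
tool_pos: [0.4792, 0.2563, 0.0967]
orientation: [-0.024, 2.207, -2.209]
force: [0.1, -0.3, 1.0]
opening: 0.0555
```

```bash
python3 -c "
from h import *
rel((.480,.2645,.056),-88.3)
s=robot.read_state()['tool_pos']
for dy in (.028,.0455): print(w2p('side',s+[0,dy,-.019]))
import cv2
im=imaging.read_camera('side');cv2.imwrite('pics/s2.png',cv2.resize(im[210:340,190:370],None,fx=4,fy=4))
"
```

```text
t 3.4 pos [0.4792 0.2563 0.0967] open 0.0555 F [ 0.1 -0.3  1. ]
tilt [ 0.002  1.    -0.001] heading -88.63
shift tool [-0.0009  0.0407 -0.0082]
turn y -0.3295988926307132
[299.54906852 282.10514753]
[296.74051162 287.6992038 ]
```

View pics/s2.png

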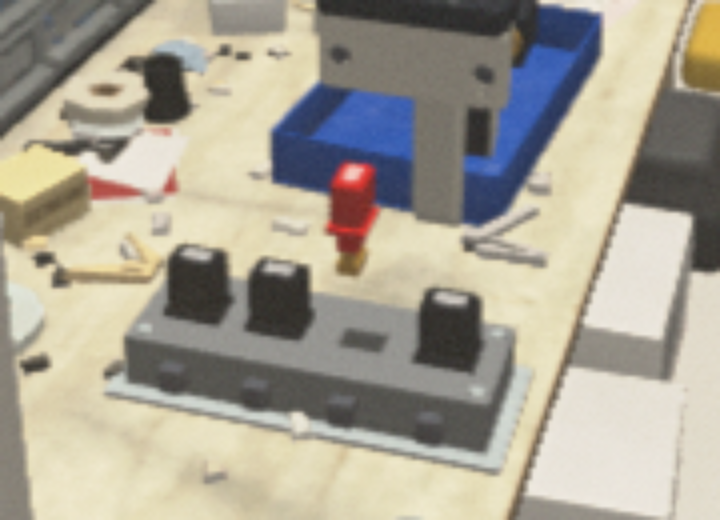

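```bash
python3 -c "
from h import *
print(robot.tips_ahead)
s=robot.read_state();p=s['tool_pos'];print(p,s['q'])
for dx in(-.0375,.0375):
  for dz in (.065,): print('side',w2p('side',p+[dx,.094,dz]))
for dx in(-.0375,.0375):
  for dy in(-.094,.094): print('top',w2p('top',p+[dx,dy,.12]))
import cv2
im=imaging.read_camera('top');cv2.imwrite('pics/t2.png',cv2.resize(im[150:320,100:300],None,fx=3,fy=3))
im=imaging.read_camera('side');cv2.imwrite('pics/s3.png',im)
"
```

```text
0.019
[0.47901007 0.25623528 0.09655359] [ 3.98018529e-01  5.32867681e-02  1.76821587e+00 -1.72059881e-03
  1.31905969e+00  1.94517216e+00]
side [314.1668687  262.56563625]
side [265.72174845 254.04481334]
top [198.96012012 288.53551803]
top [ 98.76162145 288.88710463]
top [199.73660274 248.51101224]
top [100.67334964 248.91405889]
```

View pics/t2.png

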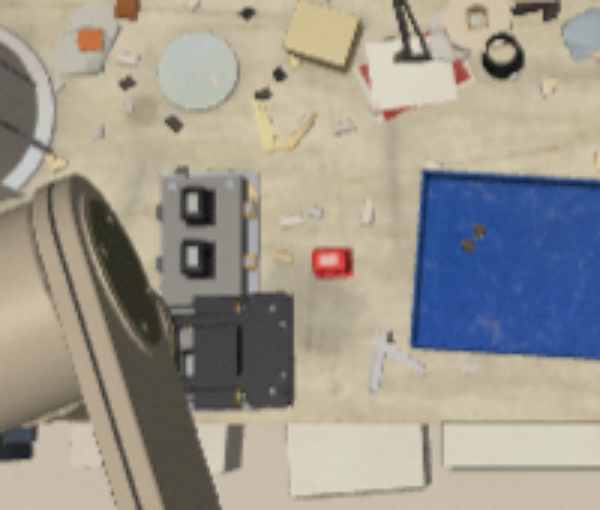

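View pics/s3.png

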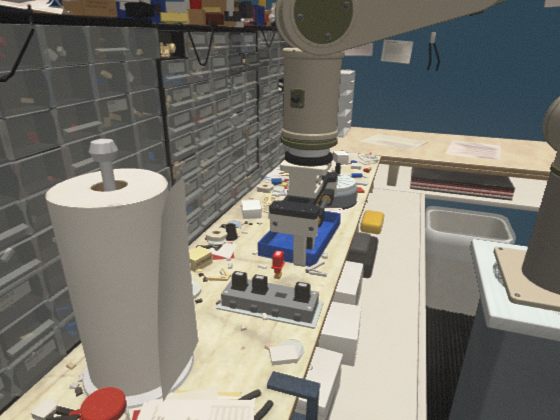

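```bash
python3 -c "
from h import *
p=np.array([.1771,-.5726,.2019])
M=R.from_rotvec([-0.31125232,  2.06210049, -2.058238]).as_matrix()
for a in(.0465,-.0465,.064,-.064): print(w2p('side',p+M@[0,.019,a]))
for a in(.094,-.094): print('body',w2p('side',p+M@[.0375,-.065,a]),w2p('side',p+M@[-.0375,-.065,a]))
import cv2
im=cv2.imread('pics/side0.png');cv2.imwrite('pics/s4.png',cv2.resize(im[0:150,410:560],None,fx=4,fy=4))
im=cv2.imread('pics/s3.png');cv2.imwrite('pics/s5.png',cv2.resize(im[150:320,220:360],None,fx=4,fy=4))
"
```

```text
[455.53611895 127.98346877]
[466.87388907 134.29291049]
[453.56060269 126.88409874]
[469.18008906 135.57630522]
body [465.97098648 100.3080933 ] [443.67821554  99.97943915]
body [491.90290018 109.88684673] [466.36616764 109.50499127]
```

View pics/s4.png

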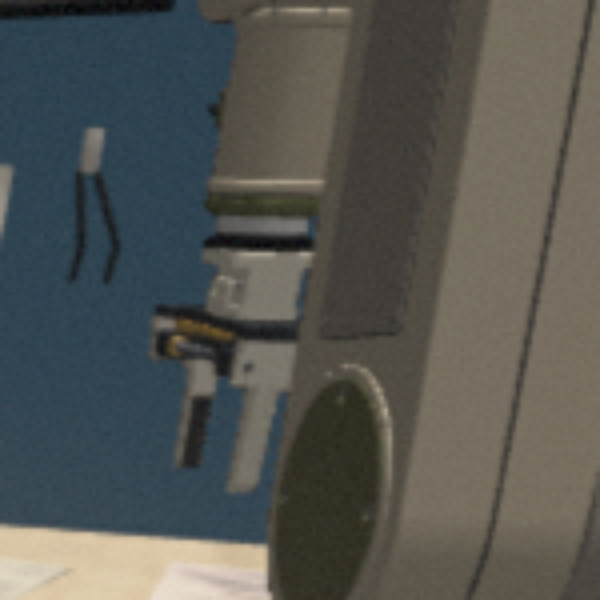

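View pics/s5.png

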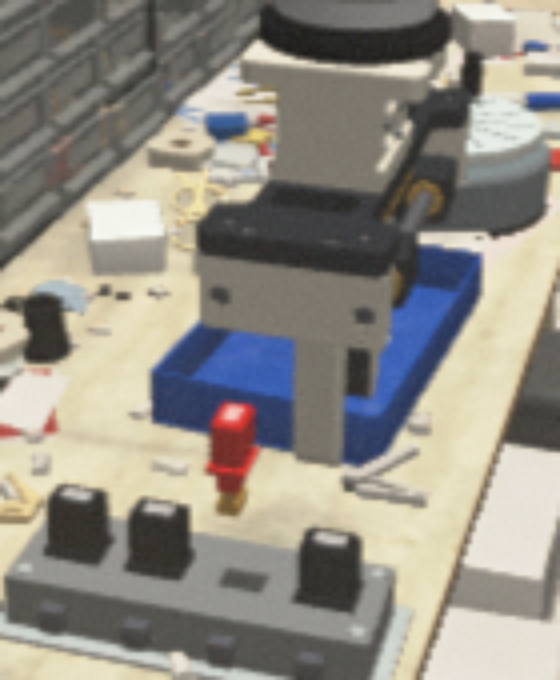

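Call:
carry_out(
  motion=[0, 0, -0.008, 0, -0.3, 0, 0.2, 0, 0.01, 0, 0, 0, 0, 0.2, 0, 0.01, 0, 0, 0, 0, 0.2, 0, 0.01, 0, 0, 0, 0, 0.2, 0, 0, 0, 0, 0, 0, 0.2],
)

```text
t: 4.05
tool_pos: [0.4797, 0.2664, 0.0655]
orientation: [-0.03, 2.204, -2.203]
force: [-0.9, -0.0, -0.2]
opening: 0.0559
```

```bash
python3 -c "
from h import *
rel((.480,.2645,.056),-88.3)
import cv2
im=imaging.read_camera('side');cv2.imwrite('pics/s6.png',cv2.resize(im[150:320,220:360],None,fx=4,fy=4))
"
```

```text
t 4.05 pos [0.4797 0.2664 0.0655] open 0.0559 F [-0.9 -0.  -0.2]
tilt [0.004 1.    0.   ] heading -88.21
shift tool [-0.0002  0.0095  0.0019]
turn y 0.09184075036309025
```

View pics/s6.png

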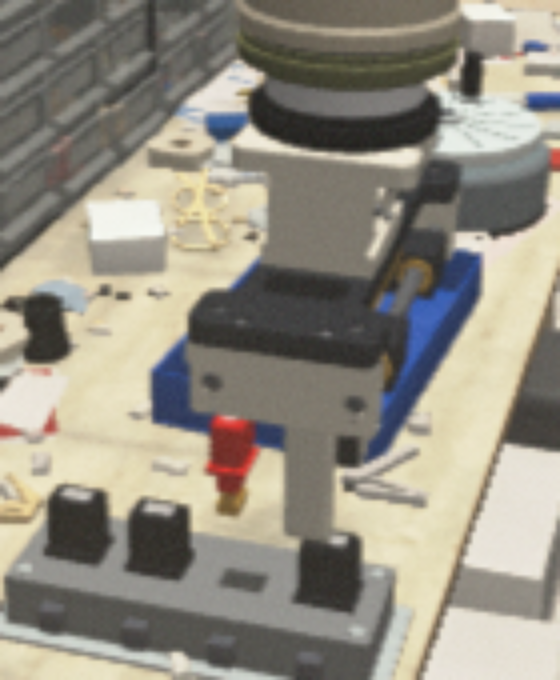

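```bash
python3 -c "
from h import *
for z in (.047,.06,.07,.08,.09,.1): print(p2w('side',(297.5,283.75),z).round(3))
print(w2p('side',(.48,.294,.0465)),w2p('side',(.48,.312,.0465)))
print('start far tip'); 
for z in (.18,.2,.22,.23): print(p2w('side',(456.7,116.5),z).round(3))
"
```

```text
[0.493 0.246 0.047]
[0.488 0.265 0.06 ]
[0.484 0.279 0.07 ]
[0.48  0.293 0.08 ]
[0.477 0.308 0.09 ]
[0.473 0.322 0.1  ]
[297.02140893 300.35706327] [294.09103421 306.49984957]
start far tip
[ 0.17 -0.86  0.18]
[ 0.182 -0.741  0.2  ]
[ 0.193 -0.621  0.22 ]
[ 0.199 -0.562  0.23 ]
```

Call:
carry_out(
  motion=[0, 0.005, 0.001, 0, 0, 0, 0.2, 0, 0.004, 0, 0, 0, 0, -0.2, 0, 0, 0, 0, 0, 0, -0.6, 0, 0, 0, 0, 0, 0, -0.8, 0, 0, 0, 0, 0, 0, -0.8],
  squeeze=20,
)

```text
t: 4.6
tool_pos: [0.4803, 0.2653, 0.0566]
orientation: [-0.029, 2.204, -2.203]
force: [-0.5, 0.4, 0.2]
opening: 0.0284
```

```bash
python3 -c "
from h import *
rel((.480,.2645,.056),-88.3)
import cv2
im=imaging.read_camera('side');cv2.imwrite('pics/s7.png',cv2.resize(im[150:320,220:360],None,fx=4,fy=4))
"
```

```text
t 4.6 pos [0.4803 0.2653 0.0566] open 0.0284 F [-0.5  0.4  0.2]
tilt [0.005 1.    0.   ] heading -88.23
shift tool [0.0004 0.0006 0.0008]
turn y 0.07486073054768383
```

View pics/s7.png

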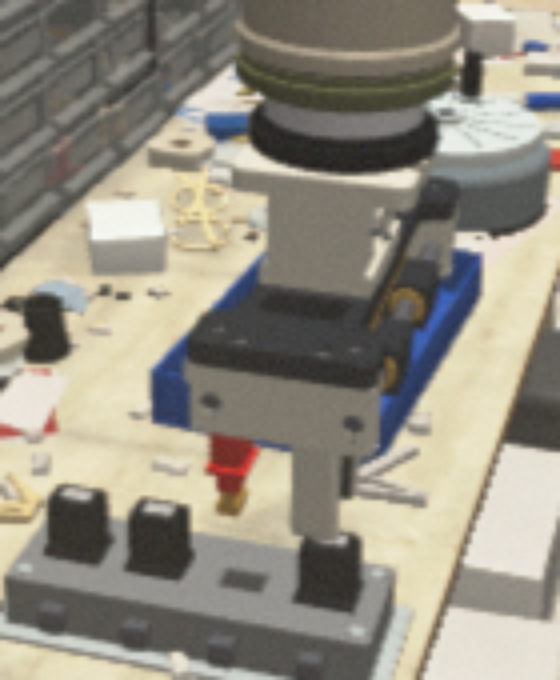

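Call:
carry_out(
  motion=[0, 0, 0, 0, 0, 0, -0.8, 0, 0, 0, 0, 0, 0, -0.8, 0, 0, 0, 0, 0, 0, -0.8, 0, 0, 0, 0, 0, 0, -0.8, 0, 0, 0, 0, 0, 0, -0.8],
)

```text
t: 5.15
tool_pos: [0.481, 0.2656, 0.0576]
orientation: [-0.027, 2.204, -2.201]
force: [-1.1, -0.6, 1.0]
opening: 0.0094
```

```bash
python3 -c "
from h import *
rel((.480,.2645,.056),-88.3)
import cv2
im=imaging.read_camera('side');cv2.imwrite('pics/s8.png',cv2.resize(im[150:320,220:360],None,fx=4,fy=4))
"
```

```text
t 5.15 pos [0.481  0.2656 0.0576] open 0.0094 F [-1.1 -0.6  1. ]
tilt [0.006 1.    0.001] heading -88.22
shift tool [0.001  0.0016 0.0011]
turn y 0.07575567938808092
```

View pics/s8.png

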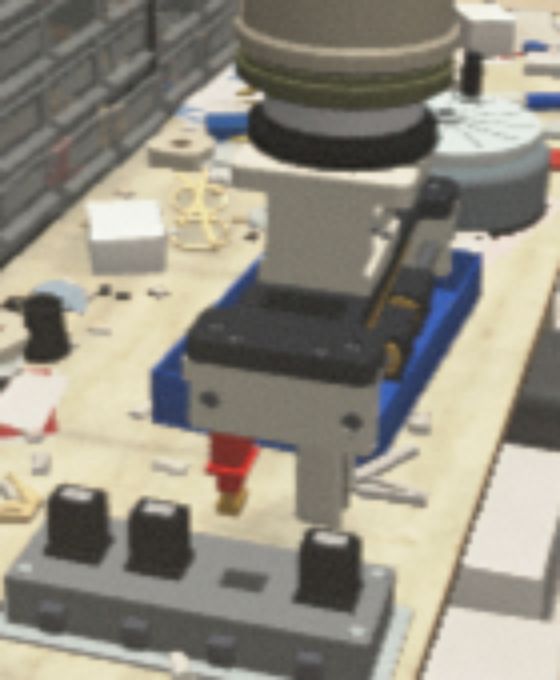

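```bash
python3 -c "
from h import *
for z in (.06,.07,.075,.08,.085,.09): print(p2w('side',(300.5,281),z).round(3))
for y in (-.06,-.02,.06): 
  c,s=np.cos(.03-np.pi/2),np.sin(.03-np.pi/2)
  print('fuse',y,(.54-s*y,.2663+c*y), w2p('side',(.54-s*y,.2663+c*y,.06)))
"
```

```text
[0.485 0.255 0.06 ]
[0.481 0.269 0.07 ]
[0.48  0.276 0.075]
[0.478 0.284 0.08 ]
[0.476 0.291 0.085]
[0.474 0.298 0.09 ]
fuse -0.06 (np.float64(0.48002699797506077), np.float64(0.26450026998785026)) [301.78747582 284.50466198]
fuse -0.02 (np.float64(0.5200089993250203), np.float64(0.2657000899959501)) [280.11182981 280.7115975 ]
fuse 0.06 (np.float64(0.5999730020249393), np.float64(0.2680997300121497)) [238.52951827 273.43502596]
```

Call:
carry_out(
  motion=[0, 0, 0, 0, 0, 0, 0.2, 0, 0, 0, 0, 0, 0, 0.2, 0, 0, 0, 0, 0, 0, 0.2, 0, 0, 0, 0, 0, 0, 0.2, 0.001, 0.0, 0.001, 0, 0, -0.3, 0.2],
)

```text
t: 5.7
tool_pos: [0.4799, 0.2646, 0.0575]
orientation: [-0.033, 2.206, -2.204]
force: [-0.2, 0.4, 0.1]
opening: 0.0446
```

Call:
carry_out(
  motion=[0, 0.01, 0, 0, 0, 0, 0.2, 0, 0.01, 0, 0, 0, 0, 0.2, 0, 0.009, 0, 0, 0, 0, 0.2, 0, 0, 0, 0, 0, 0, 0.2, 0, 0, 0, 0, 0, 0, 0.2],
)

```text
t: 6.2
tool_pos: [0.479, 0.264, 0.0246]
orientation: [-0.036, 2.207, -2.206]
force: [0.5, 0.3, -0.3]
opening: 0.0559
```

```bash
python3 -c "
from h import *
rel((.480,.2645,.018),-88.3)
import cv2
im=imaging.read_camera('side');cv2.imwrite('pics/s9.png',cv2.resize(im[150:320,220:360],None,fx=4,fy=4))
"
```

```text
t 6.2 pos [0.479  0.264  0.0246] open 0.0559 F [ 0.5  0.3 -0.3]
tilt [-0.001  1.     0.   ] heading -88.23
shift tool [-0.001   0.0066 -0.0004]
turn y 0.07041527266525804
```

View pics/s9.png

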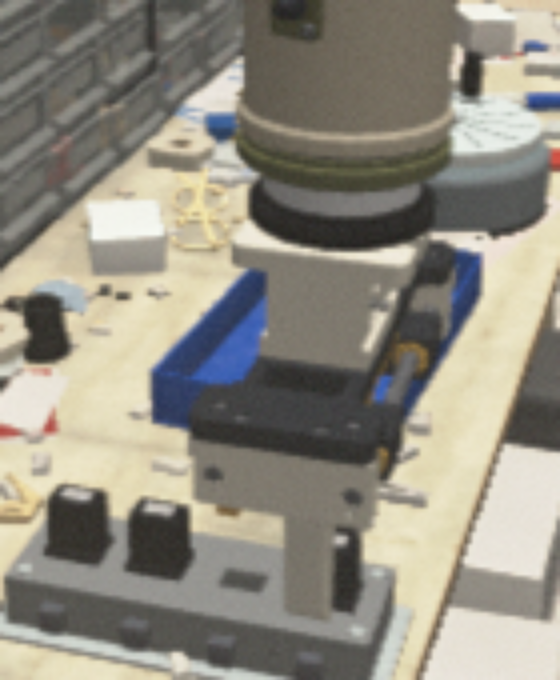

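Call:
carry_out(
  motion=[0, 0.006, 0, 0, 0, 0, 0.2, 0, 0, 0, 0, 0, 0, -0.8, 0, 0, 0, 0, 0, 0, -0.8, 0, 0, 0, 0, 0, 0, -0.8, 0, 0, 0, 0, 0, 0, -0.8],
  squeeze=45,
)

```text
t: 6.75
tool_pos: [0.4796, 0.2644, 0.019]
orientation: [-0.034, 2.207, -2.205]
force: [-0.5, 0.1, 0.2]
opening: 0.0284
```

Call:
carry_out(
  motion=[0, 0, 0, 0, 0, 0, -0.8, 0, 0, 0, 0, 0, 0, -0.8, 0, 0, 0, 0, 0, 0, -0.8, 0, 0, 0, 0, 0, 0, -0.8, 0, -0.001, 0, 0, 0, 0, -0.8],
)

```text
t: 7.25
tool_pos: [0.4797, 0.2644, 0.0203]
orientation: [-0.034, 2.207, -2.205]
force: [0.2, -0.9, 0.1]
opening: 0.0177
```

```bash
python3 -c "
from h import *
rel((.480,.2645,.018),-88.3)
import cv2
im=imaging.read_camera('side');cv2.imwrite('pics/s10.png',cv2.resize(im[150:320,220:360],None,fx=4,fy=4))
"
```

```text
t 7.25 pos [0.4797 0.2644 0.0203] open 0.0177 F [ 0.2 -0.9  0.1]
tilt [0.    1.    0.001] heading -88.22
shift tool [-0.0003  0.0023 -0.0001]
turn y 0.07539256482635892
```

View pics/s10.png

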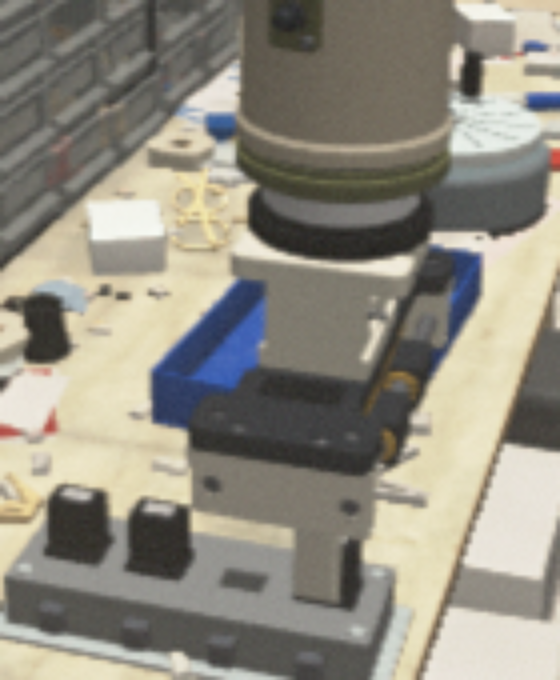

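Call:
carry_out(
  motion=[0, -0.008, 0, 0, 0, 0, -0.8, 0, -0.01, 0, 0, 0, 0, -0.8, 0, -0.015, 0, 0, 0, 0, -0.8, 0, -0.02, 0, 0, 0, 0, -0.8, 0, -0.03, 0, 0, 0, 0, -0.8],
  squeeze=45,
)

```text
t: 7.8
tool_pos: [0.477, 0.2632, 0.1049]
orientation: [-0.04, 2.207, -2.21]
force: [-0.1, 0.3, -0.9]
opening: 0.0175
```

```bash
python3 -c "
from h import *
rel((.553,.065,.1),-93)
import cv2
im=imaging.read_camera('side');cv2.imwrite('pics/s11.png',cv2.resize(im[150:320,220:360],None,fx=4,fy=4))
"
```

```text
t 7.8 pos [0.477  0.2632 0.1049] open 0.0175 F [-0.1  0.3 -0.9]
tilt [-0.006  1.    -0.001] heading -88.23
shift tool [-0.0698  0.0048  0.2005]
turn y 4.771527438069668
```

View pics/s11.png

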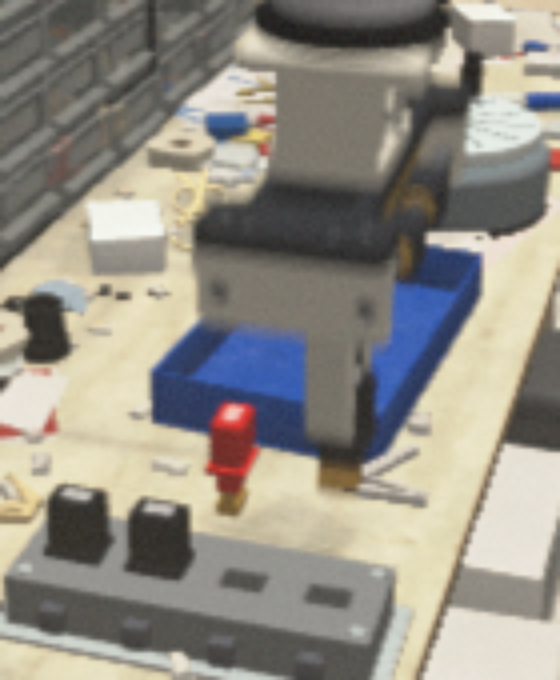

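Call:
carry_out(
  motion=[0, -0.03, 0.01, 0, 0, 0, -0.8, -0.015, 0, 0.03, 0, 2, 0, -0.8, -0.015, 0, 0.04, 0, 2, 0, -0.8, -0.015, 0, 0.04, 0, 0, 0, -0.8, -0.015, 0, 0.04, 0, 0, 0, -0.8],
)

```text
t: 8.35
tool_pos: [0.5426, 0.1056, 0.1572]
orientation: [-0.054, -2.222, 2.205]
force: [1.5, 0.1, 0.3]
opening: 0.0181
```

Call:
carry_out(
  motion=[-0.01, 0, 0.04, 0, 0, 0, -0.8, -0.01, 0, 0.04, 0, 0, 0, -0.8, 0, 0, 0.04, 0, 0, 0, -0.8, 0, 0, 0.03, 0, 0, 0, -0.8, 0, 0, 0, 0, 0, 0, -0.8],
)

```text
t: 8.85
tool_pos: [0.5607, -0.0566, 0.1669]
orientation: [-0.07, -2.221, 2.211]
force: [-0.6, 0.7, -0.3]
opening: 0.0174
```

```bash
python3 -c "
from h import *
rel((.553,-.075,.03),-93)
import cv2
im=imaging.read_camera('top');cv2.imwrite('pics/t3.png',im)
for r in models.outline_of('top','tray'): ys,xs=np.nonzero(r['pixels']);print(r['confidence'],xs.min(),xs.max(),ys.min(),ys.max())
"
```

```text
t 8.85 pos [ 0.5607 -0.0566  0.1669] open 0.0174 F [-0.6  0.7 -0.3]
tilt [0.027 1.    0.005] heading -92.08
shift tool [0.0106 0.1366 0.0193]
turn y 0.9163061021173746
0.63 237 342 205 271
0.24 386 446 211 275
```

View pics/t3.png

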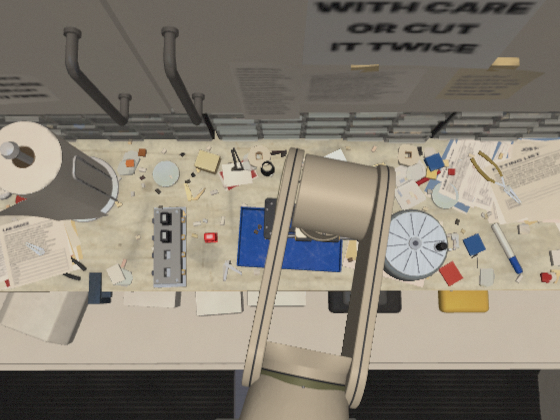

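Call:
carry_out(
  motion=[0.008, 0.03, 0.018, 0, 0, -1.5, -0.8, 0, 0.04, 0, 0, 0, 0, -0.8, 0, 0.035, 0, 0, 0, 0, -0.8, 0, 0.02, 0, 0, 0, 0, -0.8, 0, 0, 0, 0, 0, 0, -0.8],
)

```text
t: 9.45
tool_pos: [0.5567, -0.064, 0.0438]
orientation: [-0.04, -2.22, 2.203]
force: [-0.5, -0.0, -0.0]
opening: 0.0177
```

```bash
python3 -c "
from h import *
rel((.553,-.075,.019),-93)
import cv2
im=imaging.read_camera('side');cv2.imwrite('pics/s12.png',cv2.resize(im[120:290,240:380],None,fx=4,fy=4))
"
```

```text
t 9.45 pos [ 0.5567 -0.064   0.0438] open 0.0177 F [-0.5 -0.  -0. ]
tilt [0.008 1.    0.007] heading -91.59
shift tool [0.0036 0.0247 0.0113]
turn y 1.4140937254151282
```

View pics/s12.png

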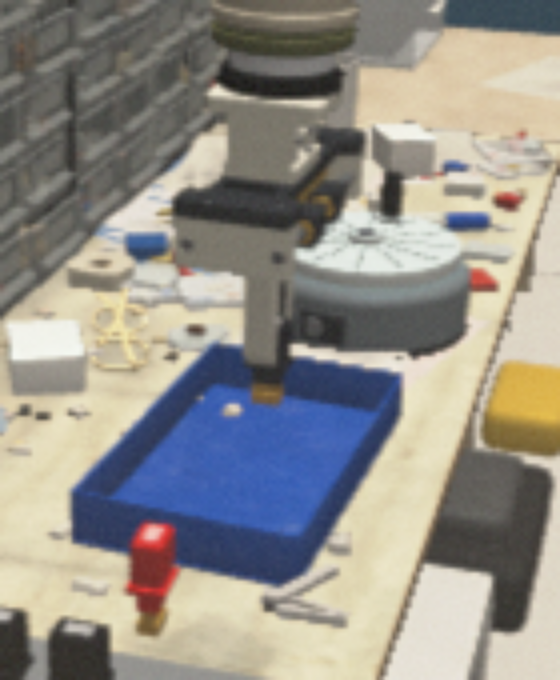

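Call:
carry_out(
  motion=[0, 0.012, 0.0, 0, 0, 0, -0.8, 0, 0.01, 0, 0, 0, 0, -0.8, 0, 0.002, 0, 0, 0, 0, -0.8, 0, 0, 0, 0, 0, 0, -0.8, 0, 0, 0, 0, 0, 0, -0.8],
)

```text
t: 10.0
tool_pos: [0.5622, -0.0626, 0.0254]
orientation: [-0.047, -2.224, 2.211]
force: [0.6, -1.0, 0.4]
opening: 0.0176
```

```bash
python3 -c "
from h import *
rel((.553,-.075,.019),-93)
"
```

```text
t 10.0 pos [ 0.5622 -0.0626  0.0254] open 0.0176 F [ 0.6 -1.   0.4]
tilt [0.018 1.    0.006] heading -91.42
shift tool [0.009  0.0062 0.0126]
turn y 1.5765203402986145
```

Call:
carry_out(
  motion=[0, 0.006, 0.0, 0, 0, -1, -0.8, 0, 0, 0, 0, 0, 0, -0.8, 0, 0, 0, 0, 0, 0, -0.1, 0, 0, 0, 0, 0, 0, -0.1, 0, 0, 0, 0, 0, 0, -0.1],
)

```text
t: 10.5
tool_pos: [0.5635, -0.0632, 0.0203]
orientation: [-0.029, -2.215, 2.203]
force: [0.1, -1.2, 0.6]
opening: 0.0371
```

Call:
carry_out(
  motion=[0, -0.02, 0, 0, 0, 0, -0.1, 0, -0.04, 0, 0, 0, 0, -0.1, 0, -0.04, 0, 0, 0, 0, -0.1, 0, -0.03, -0.04, 0, 0, 0, 0.2, 0, 0, -0.04, 0, 0, 0, 0.2],
)

```text
t: 11.0
tool_pos: [0.5639, 0.0135, 0.154]
orientation: [-0.033, -2.211, 2.197]
force: [1.0, 0.4, -0.3]
opening: 0.0529
```

```bash
python3 -c "
from h import *
rel((.560,.267,.1),-88.3)
import cv2
im=imaging.read_camera('side');cv2.imwrite('pics/s13.png',cv2.resize(im[120:290,240:380],None,fx=4,fy=4))
"
```

```text
t 11.0 pos [0.5639 0.0135 0.154 ] open 0.0529 F [ 1.   0.4 -0.3]
tilt [-0.003  1.     0.006] heading -91.87
shift tool [ 0.0121  0.0556 -0.2529]
turn y -3.5719306014072885
```

View pics/s13.png

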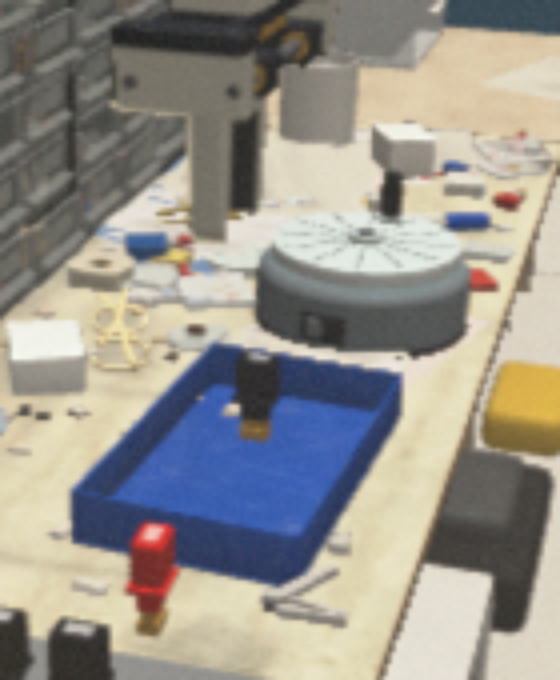

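Call:
carry_out(
  motion=[0, 0, -0.045, 0, -3.6, 0, 0.2, 0, 0, -0.045, 0, 0, 0, 0.2, 0, 0, -0.045, 0, 0, 0, 0.2, 0, 0, -0.045, 0, 0, 0, 0.2, 0, 0.0, -0.045, 0, 0, 0, 0.2],
)

```text
t: 11.55
tool_pos: [0.5586, 0.2467, 0.1552]
orientation: [-0.035, 2.215, -2.197]
force: [0.5, -0.0, 0.1]
opening: 0.0557
```

```bash
python3 -c "
from h import *
rel((.560,.267,.1),-88.3)
"
```

```text
t 11.55 pos [0.5586 0.2467 0.1552] open 0.0557 F [ 0.5 -0.   0.1]
tilt [-0.001  1.     0.008] heading -88.24
shift tool [-0.0021  0.0554 -0.0198]
turn y 0.05574664387303585
```

Call:
carry_out(
  motion=[-0.001, 0.02, -0.017, -0.4, 0, 0, 0.2, 0, 0.03, 0, 0, 0, 0, 0.2, 0, 0, 0, 0, 0, 0, 0.2, 0, 0, 0, 0, 0, 0, 0.2, 0, 0, 0, 0, 0, 0, 0.2],
)

```text
t: 12.05
tool_pos: [0.5578, 0.2719, 0.1058]
orientation: [-0.043, 2.221, -2.183]
force: [0.4, 0.1, 0.5]
opening: 0.0557
```

```bash
python3 -c "
from h import *
rel((.560,.267,.019),-88.3)
"
```

```text
t 12.05 pos [0.5578 0.2719 0.1058] open 0.0557 F [0.4 0.1 0.5]
tilt [0.001 1.    0.017] heading -87.77
shift tool [-0.002   0.0867  0.0064]
turn y 0.5331731097085282
```

Call:
carry_out(
  motion=[-0.002, 0.01, 0.005, 1, 0.5, 0, 0.2, 0, 0.025, 0, 0, 0, 0, 0.2, 0, 0.02, 0, 0, 0, 0, 0.2, 0, 0.01, 0, 0, 0, 0, 0.2, 0, 0, 0, 0, 0, 0, 0.2],
)

```text
t: 12.55
tool_pos: [0.5659, 0.2643, 0.0442]
orientation: [-0.015, 2.203, -2.206]
force: [0.2, 0.3, 0.9]
opening: 0.0557
```

```bash
python3 -c "
from h import *
rel((.560,.267,.019),-88.3)
"
```

```text
t 12.55 pos [0.5659 0.2643 0.0442] open 0.0557 F [0.2 0.3 0.9]
tilt [ 0.01   1.    -0.001] heading -88.63
shift tool [ 0.0061  0.0251 -0.0029]
turn y -0.32890848714139054
```

Call:
carry_out(
  motion=[0.005, 0.0, -0.002, 0, -0.3, -0.6, 0.2, 0, 0.012, 0, 0, 0, 0, 0.2, 0, 0.011, 0, 0, 0, 0, 0.2, 0, 0.002, 0, 0, 0, 0, 0.2, 0, 0, 0, 0, 0, 0, 0.2],
)

```text
t: 13.05
tool_pos: [0.5626, 0.2665, 0.0202]
orientation: [-0.028, 2.205, -2.206]
force: [-0.5, 0.5, 0.1]
opening: 0.0557
```

```bash
python3 -c "
from h import *
rel((.560,.267,.019),-88.3)
"
```

```text
t 13.05 pos [0.5626 0.2665 0.0202] open 0.0557 F [-0.5  0.5  0.1]
tilt [ 0.003  1.    -0.   ] heading -88.35
shift tool [ 0.0026  0.0012 -0.0006]
turn y -0.05070114516828994
```

Good alignment; close, then lift.

Call:
carry_out(
  motion=[0.002, 0, 0, 0, 0, 0, -0.8, 0, 0, 0, 0, 0, 0, -0.8, 0, 0, 0, 0, 0, 0, -0.8, 0, 0, 0, 0, 0, 0, -0.8, 0, 0, 0, 0, 0, 0, -0.8],
)

```text
t: 13.55
tool_pos: [0.561, 0.2668, 0.0212]
orientation: [-0.027, 2.205, -2.205]
force: [-0.1, -0.3, -0.7]
opening: 0.02
```

Call:
carry_out(
  motion=[0, 0, 0, 0, 0, 0, -0.8, 0, 0, 0, 0, 0, 0, -0.8, 0, 0, 0, 0, 0, 0, -0.8, 0, -0.01, 0, 0, 0, 0, -0.8, 0, -0.01, 0, 0, 0, 0, -0.8],
)

```text
t: 14.05
tool_pos: [0.5599, 0.2663, 0.0398]
orientation: [-0.029, 2.205, -2.207]
force: [3.0, 0.7, -3.0]
opening: 0.0175
```

Call:
carry_out(
  motion=[0, -0.02, 0, 0, 0, 0, -0.8, 0, -0.02, 0, 0, 0, 0, -0.8, 0, -0.03, 0, 0, 0, 0, -0.8, 0, -0.03, 0, 0, 0, 0, -0.8, 0, -0.01, 0, 0, 0, 0, -0.8],
)

```text
t: 14.55
tool_pos: [0.5595, 0.2664, 0.1577]
orientation: [-0.028, 2.205, -2.206]
force: [0.1, 1.5, -0.1]
opening: 0.0175
```

```bash
python3 -c "
from h import *
rel((.556,-.002,.14),-93)
import cv2
im=imaging.read_camera('side');cv2.imwrite('pics/s14.png',cv2.resize(im[150:320,220:360],None,fx=4,fy=4))
"
```

```text
t 14.55 pos [0.5595 0.2664 0.1577] open 0.0175 F [ 0.1  1.5 -0.1]
tilt [ 0.003  1.    -0.   ] heading -88.35
shift tool [0.0113 0.0177 0.2681]
turn y 4.647173438446757
```

View pics/s14.png

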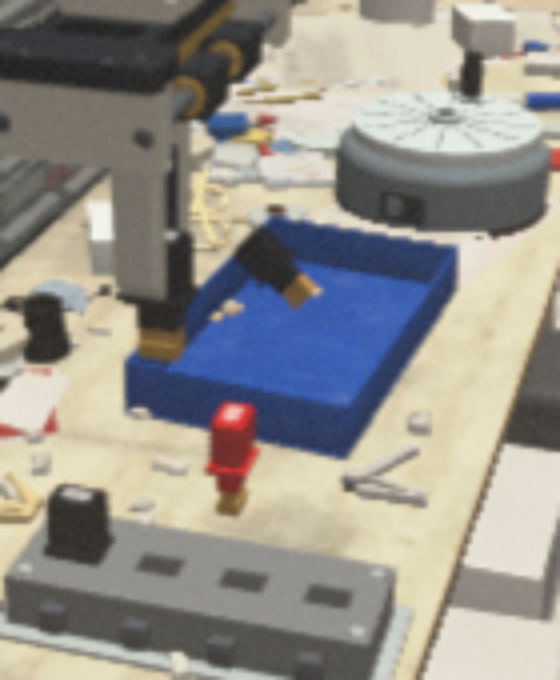

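```bash
python3 -c "
from h import *
import cv2
im=imaging.read_camera('top');cv2.imwrite('pics/t4.png',cv2.resize(im[170:300,200:400],None,fx=4,fy=4))
for r in models.outline_of('top','tray')[:1]:
  m=r['pixels'].astype(np.uint8);m=cv2.morphologyEx(m,cv2.MORPH_CLOSE,np.ones((15,15)))
  ys,xs=np.nonzero(m);rc=cv2.minAreaRect(np.c_[xs,ys].astype(np.float32));print(r['confidence'],rc)
  for c in cv2.boxPoints(rc): print(p2w('top',c,.034).round(3))
"
```

```text
0.79 ((292.44366455078125, 230.7125701904297), (104.06118774414062, 60.07084655761719), 3.532294511795044)
[0.511 0.104 0.034]
[0.648 0.097 0.034]
[ 0.632 -0.14   0.034]
[ 0.496 -0.128  0.034]
```

View pics/t4.png

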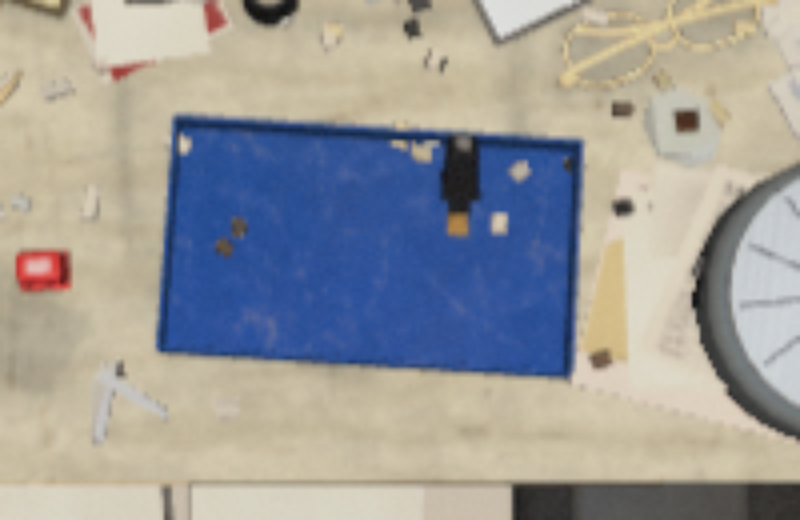

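Call:
carry_out(
  motion=[0, 0, 0.035, 0, 0, 0, -0.8, 0, 0, 0.045, 0, 0, 0, -0.8, 0, 0, 0.045, 0, 0, 0, -0.8, 0, 0, 0.045, 0, 2, 0, -0.8, 0, 0, 0.04, 0, 0, 0, -0.8],
)

```text
t: 15.2
tool_pos: [0.5562, 0.0541, 0.1414]
orientation: [0.021, -2.211, 2.217]
force: [0.9, 0.1, 0.1]
opening: 0.0181
```

Call:
carry_out(
  motion=[0, 0.02, 0.03, 0, 0, 0, -0.8, 0, 0.03, 0.01, 0, 0, 0, -0.8, 0, 0.03, 0, 0, 0, 0, -0.8, 0, 0.02, 0, 0, 0, 0, -0.8, 0, 0, 0, 0, 0, 0, -0.8],
)

```text
t: 15.7
tool_pos: [0.5459, 0.0054, 0.0278]
orientation: [0.027, -2.199, 2.205]
force: [-1.2, 0.8, -1.6]
opening: 0.0178
```

```bash
python3 -c "
from h import *
rel((.565,0,.02),-92)
"
```

```text
t 15.7 pos [0.5459 0.0054 0.0278] open 0.0178 F [-1.2  0.8 -1.6]
tilt [-0.032  0.999 -0.003] heading -90.39
shift tool [-0.0194  0.0072  0.0053]
turn y 1.6095233761240024
```

Call:
carry_out(
  motion=[-0.008, 0.0, 0.0, 0, 0, 1.8, -0.8, 0, 0.007, 0, 0, 0, 0, -0.8, 0, 0, 0, 0, 0, 0, -0.8, 0, 0, 0, 0, 0, 0, -0.8, 0, 0, 0, 0, 0, 0, -0.8],
)

```text
t: 16.2
tool_pos: [0.5526, 0.0061, 0.0196]
orientation: [-0.002, -2.214, 2.22]
force: [0.8, 0.1, -0.9]
opening: 0.018
```

```bash
python3 -c "
from h import *
rel((.565,0,.02),-92)
"
```

```text
t 16.2 pos [0.5526 0.0061 0.0196] open 0.018 F [ 0.8  0.1 -0.9]
tilt [-0.004  1.    -0.003] heading -90.34
shift tool [-0.0125 -0.0004  0.006 ]
turn y 1.6620204800409937
```

Release and go for the last one.

Call:
carry_out(
  motion=[0, 0, 0, 0, 0, 0, -0.1, 0, 0, 0, 0, 0, 0, -0.1, 0, 0, 0, 0, 0, 0, -0.1, 0, -0.02, 0, 0, 0, 0, -0.1, 0, -0.04, 0, 0, 0, 0, -0.1],
)

```text
t: 16.7
tool_pos: [0.5471, 0.0068, 0.074]
orientation: [0.013, -2.208, 2.212]
force: [0.0, -0.5, -0.7]
opening: 0.0418
```

Call:
carry_out(
  motion=[0, -0.04, 0, 0, 0, 0, 0.2, 0, -0.04, -0.03, 0, -2, 0, 0.2, -0.009, 0, -0.045, 0, 0, 0, 0.2, -0.009, 0, -0.045, 0, 0, 0, 0.2, -0.009, 0, -0.045, 0, 0, 0, 0.2],
)

```text
t: 17.2
tool_pos: [0.5764, 0.1719, 0.1648]
orientation: [-0.029, 2.211, -2.216]
force: [1.1, 0.5, 0.2]
opening: 0.056
```

```bash
python3 -c "
from h import *
rel((.600,.268,.1),-88.3)
import cv2
im=imaging.read_camera('side');cv2.imwrite('pics/s15.png',cv2.resize(im[120:320,220:380],None,fx=3,fy=3))
"
```

```text
t 17.2 pos [0.5764 0.1719 0.1648] open 0.056 F [1.1 0.5 0.2]
tilt [-0.005  1.    -0.002] heading -88.79
shift tool [-0.0259  0.0645 -0.0957]
turn y -0.4933673158478342
```

View pics/s15.png

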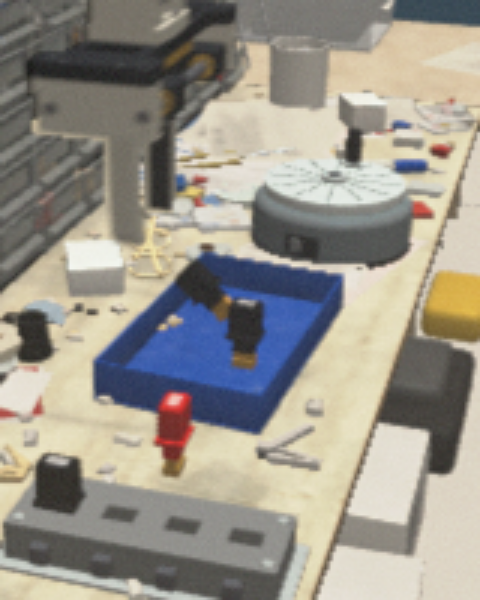

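Call:
carry_out(
  motion=[-0.01, 0, -0.035, 0, 0, 0, 0.2, -0.008, 0.01, -0.035, 0, 0, 0, 0.2, -0.006, 0.02, -0.017, 0, 0, 0, 0.2, 0, 0.02, 0, 0, 0, 0, 0.2, 0, 0, 0, 0, 0, 0, 0.2],
)

```text
t: 17.75
tool_pos: [0.598, 0.2747, 0.1132]
orientation: [-0.038, 2.211, -2.205]
force: [-0.3, 0.4, -0.8]
opening: 0.0555
```

```bash
python3 -c "
from h import *
rel((.600,.268,.02),-88.3)
"
```

```text
t 17.75 pos [0.598  0.2747 0.1132] open 0.0555 F [-0.3  0.4 -0.8]
tilt [-0.004  1.     0.003] heading -88.26
shift tool [-0.0022  0.0932  0.007 ]
turn y 0.03874389423272362
```

Call:
carry_out(
  motion=[-0.002, 0, 0.006, 0, 0, 0, 0.2, 0, 0.02, 0, 0, 0, 0, 0.2, 0, 0.02, 0, 0, 0, 0, 0.2, 0, 0.02, 0, 0, 0, 0, 0.2, 0, 0, 0, 0, 0, 0, 0.2],
)

```text
t: 18.25
tool_pos: [0.604, 0.2655, 0.0583]
orientation: [-0.027, 2.21, -2.202]
force: [-0.5, 0.1, -0.9]
opening: 0.0559
```

```bash
python3 -c "
from h import *
rel((.600,.268,.02),-88.3)
"
```

```text
t 18.25 pos [0.604  0.2655 0.0583] open 0.0559 F [-0.5  0.1 -0.9]
tilt [0.003 1.    0.004] heading -88.42
shift tool [ 0.004   0.0383 -0.0025]
turn y -0.11559039543341498
```

Call:
carry_out(
  motion=[0.003, 0.01, -0.002, 0, 0, 0, 0.2, 0, 0.015, 0, 0, 0, 0, 0.2, 0, 0.012, 0, 0, 0, 0, 0.2, 0, 0, 0, 0, 0, 0, 0.2, 0, 0, 0, 0, 0, 0, 0.2],
)

```text
t: 18.75
tool_pos: [0.6041, 0.2668, 0.0236]
orientation: [-0.019, 2.21, -2.198]
force: [0.0, -0.3, 0.1]
opening: 0.0556
```

```bash
python3 -c "
from h import *
rel((.600,.268,.02),-88.3)
"
```

```text
t 18.75 pos [0.6041 0.2668 0.0236] open 0.0556 F [ 0.  -0.3  0.1]
tilt [0.009 1.    0.005] heading -88.52
shift tool [ 0.0041  0.0036 -0.0012]
turn y -0.22496038451261313
```

Call:
carry_out(
  motion=[0.003, 0.003, -0.001, 0, 0, -0.5, 0.2, 0, 0, 0, 0, 0, 0, -0.8, 0, 0, 0, 0, 0, 0, -0.8, 0, 0, 0, 0, 0, 0, -0.8, 0, 0, 0, 0, 0, 0, -0.8],
)

```text
t: 19.25
tool_pos: [0.6018, 0.2686, 0.022]
orientation: [-0.028, 2.215, -2.201]
force: [-0.5, 1.0, 0.0]
opening: 0.0285
```

Call:
carry_out(
  motion=[0, 0, 0, 0, 0, 0, -0.8, 0, 0, 0, 0, 0, 0, -0.8, 0, 0, 0, 0, 0, 0, -0.8, 0, -0.01, 0, 0, 0, 0, -0.8, 0, -0.01, 0, 0, 0, 0, -0.8],
)

```text
t: 19.75
tool_pos: [0.6009, 0.2674, 0.0406]
orientation: [-0.03, 2.214, -2.204]
force: [2.3, 1.9, -3.7]
opening: 0.0173
```

Call:
carry_out(
  motion=[0, -0.02, 0, 0, 0, 0, -0.8, 0, -0.02, 0, 0, 0, 0, -0.8, 0, -0.03, 0, 0, 0, 0, -0.8, 0, -0.03, 0, 0, 0, 0, -0.8, 0, -0.01, 0, 0, 0, 0, -0.8],
)

```text
t: 20.25
tool_pos: [0.6007, 0.2674, 0.1583]
orientation: [-0.029, 2.215, -2.202]
force: [0.1, -0.5, -0.9]
opening: 0.0178
```

```bash
python3 -c "
from h import *
rel((.562,.063,.14),-92)
import cv2
im=imaging.read_camera('side');cv2.imwrite('pics/s16.png',cv2.resize(im[120:320,220:380],None,fx=3,fy=3))
im=imaging.read_camera('top');cv2.imwrite('pics/t5.png',cv2.resize(im[170:300,200:400],None,fx=4,fy=4))
"
```

```text
t 20.25 pos [0.6007 0.2674 0.1583] open 0.0178 F [ 0.1 -0.5 -0.9]
tilt [-0.     1.     0.006] heading -88.51
shift tool [0.044  0.0171 0.2034]
turn y 3.4949669781252624
```

View pics/s16.png

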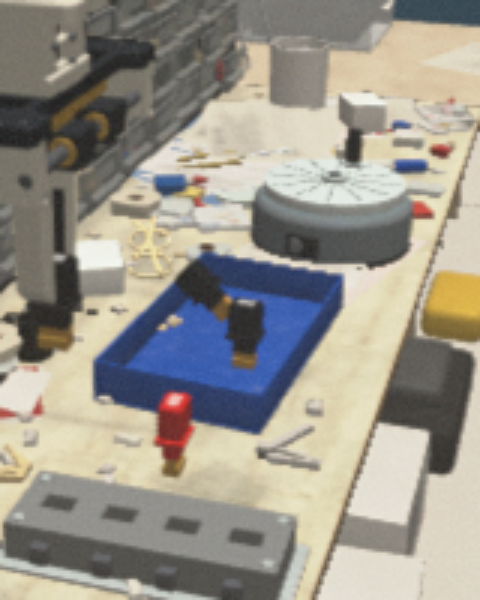

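View pics/t5.png

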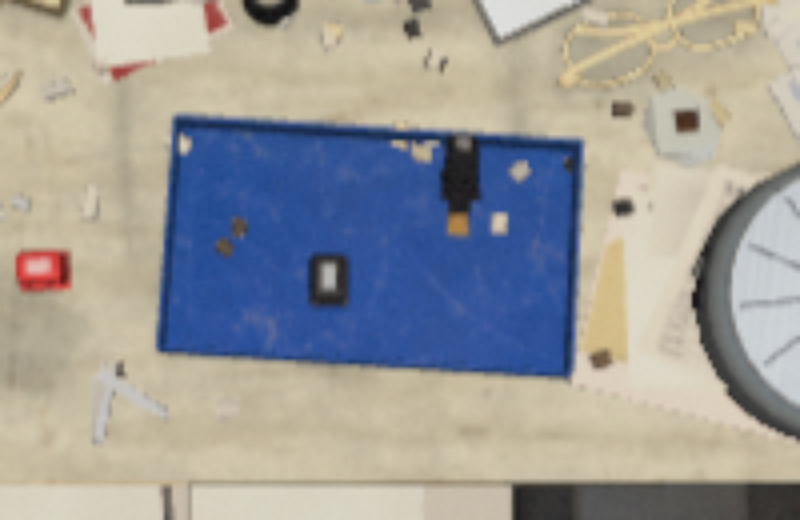

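```bash
python3 -c "
from h import *
import cv2
im=imaging.read_camera('side');cv2.imwrite('pics/s17.png',cv2.resize(im[160:260,200:300],None,fx=6,fy=6,interpolation=2))
"
```

```text
(no output)
```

View pics/s17.png

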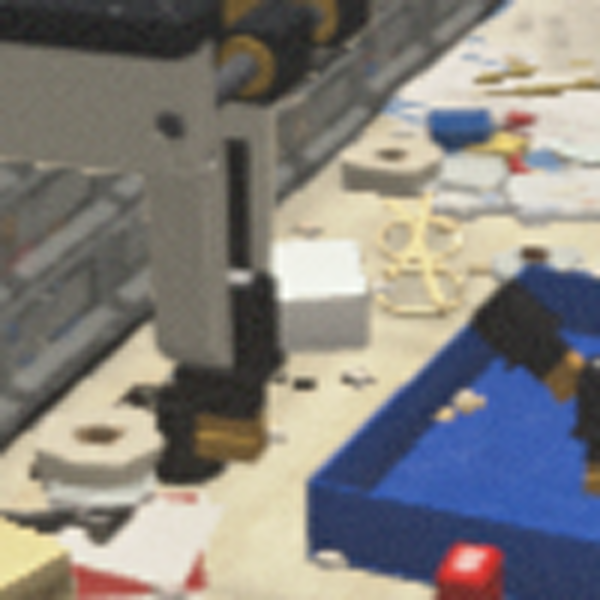

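Call:
carry_out(
  motion=[0, 0, 0.035, 0, 0, 0, -0.8, 0.003, 0, 0.045, 0, 0, 0, -0.8, 0.003, 0, 0.045, 0, 0, 0, -0.8, 0.003, 0, 0.045, 0, 2, 0, -0.8, 0, 0, 0.03, 0, 0, 0, -0.8],
)

```text
t: 20.9
tool_pos: [0.5874, 0.0648, 0.1401]
orientation: [0.021, -2.214, 2.206]
force: [0.5, 0.3, -0.2]
opening: 0.0174
```

```bash
python3 -c "
from h import *
rel((.59,.05,.1),-90.5)
"
```

```text
t 20.9 pos [0.5874 0.0648 0.1401] open 0.0174 F [ 0.5  0.3 -0.2]
tilt [-0.021  1.     0.004] heading -90.11
shift tool [-0.0035  0.04    0.0149]
turn y 0.3915599199252
```

Call:
carry_out(
  motion=[-0.005, 0.02, 0.01, 0, 0, 1.2, -0.8, 0, 0.03, 0, 0, 0, 0, -0.8, 0, 0.03, 0, 0, 0, 0, -0.8, 0, 0.015, 0, 0, 0, 0, -0.8, 0, 0, 0, 0, 0, 0, -0.8],
)

```text
t: 21.4
tool_pos: [0.5844, 0.0482, 0.0317]
orientation: [0.005, -2.213, 2.207]
force: [-0.4, -0.2, -1.3]
opening: 0.0176
```

```bash
python3 -c "
from h import *
rel((.59,.05,.02),-90.5)
"
```

```text
t 21.4 pos [0.5844 0.0482 0.0317] open 0.0176 F [-0.4 -0.2 -1.3]
tilt [-0.014  1.     0.003] heading -90.56
shift tool [-0.0057  0.0116 -0.0018]
turn y -0.05756899869480492
```

Call:
carry_out(
  motion=[-0.003, 0.006, 0, 0, 0, 0.8, -0.8, 0, 0.005, 0, 0, 0, 0, -0.8, 0, 0, 0, 0, 0, 0, -0.8, 0, 0, 0, 0, 0, 0, -0.1, 0, 0, 0, 0, 0, 0, -0.1],
)

```text
t: 21.9
tool_pos: [0.5902, 0.0493, 0.0232]
orientation: [-0.016, -2.223, 2.218]
force: [1.1, -0.4, -0.4]
opening: 0.029
```

Call:
carry_out(
  motion=[0, 0, 0, 0, 0, 0, -0.1, 0, -0.02, 0, 0, 0, 0, -0.1, 0, -0.04, 0, 0, 0, 0, -0.1, 0, -0.05, 0, 0, 0, 0, -0.1, 0, -0.04, 0, 0, 0, 0, -0.1],
)

```text
t: 22.4
tool_pos: [0.5844, 0.0492, 0.1708]
orientation: [-0.001, -2.217, 2.211]
force: [0.3, -0.1, 0.2]
opening: 0.0418
```

```bash
python3 -c "
from h import *
rel((.53,-.333,.15),-90)
import cv2
im=imaging.read_camera('side');cv2.imwrite('pics/s18.png',cv2.resize(im[120:320,220:380],None,fx=3,fy=3))
im=imaging.read_camera('top');cv2.imwrite('pics/t6.png',cv2.resize(im[170:300,200:400],None,fx=4,fy=4))
"
```

```text
t 22.4 pos [0.5844 0.0492 0.1708] open 0.0418 F [ 0.3 -0.1  0.2]
tilt [-0.007  1.     0.003] heading -90.44
shift tool [0.0513 0.0201 0.3826]
turn y -0.441077573445682
```

View pics/s18.png

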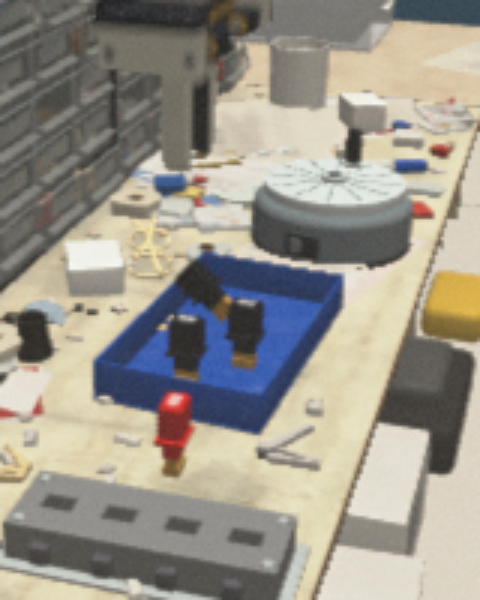

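View pics/t6.png

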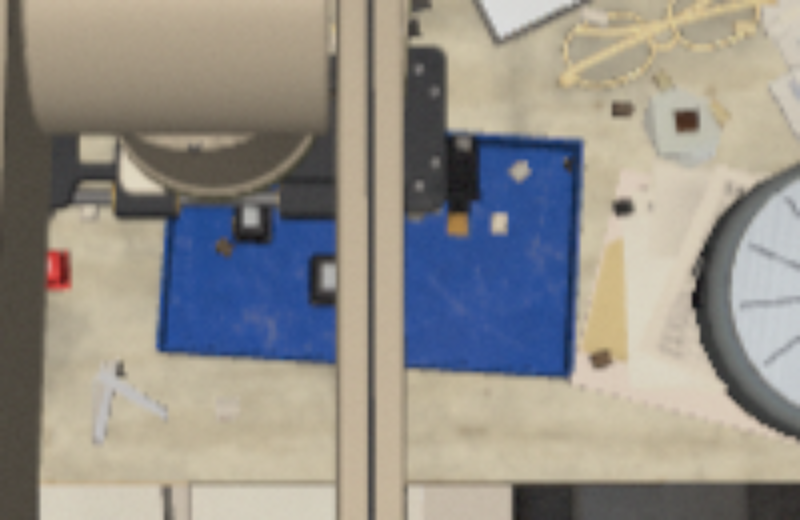

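```bash
cat > o2.py <<'E'
from ov import *
H=(.538,-.2835)
im0=cv2.imread("pics/top0.png");o=(365,200);f=6
im=cv2.resize(im0[200:295,365:465],None,fx=f,fy=f,interpolation=2)
for ang,col in((-98,(0,255,0)),(-104,(255,0,255))):
    a=np.radians(ang);K=(H[0]+.052*np.cos(a),H[1]+.052*np.sin(a))
    for z in(.07,.104): circ(im,"top",K,.009,z,col,f,o)
circ(im,"top",H,.071,.067,(0,255,255),f,o)
cv2.imwrite("pics/o4.png",im)
s0=cv2.imread("pics/side0.png");o=(300,140);f=8
im=cv2.resize(s0[140:215,300:375],None,fx=f,fy=f,interpolation=2)
for ang,col in((-98,(0,255,0)),(-104,(255,0,255))):
    a=np.radians(ang);K=(H[0]+.052*np.cos(a),H[1]+.052*np.sin(a))
    for z in(.07,.104): circ(im,"side",K,.009,z,col,f,o)
circ(im,"side",H,.071,.067,(0,255,255),f,o)
cv2.imwrite("pics/o5.png",im)
E
python3 o2.py
```

```text
(no output)
```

View pics/o4.png

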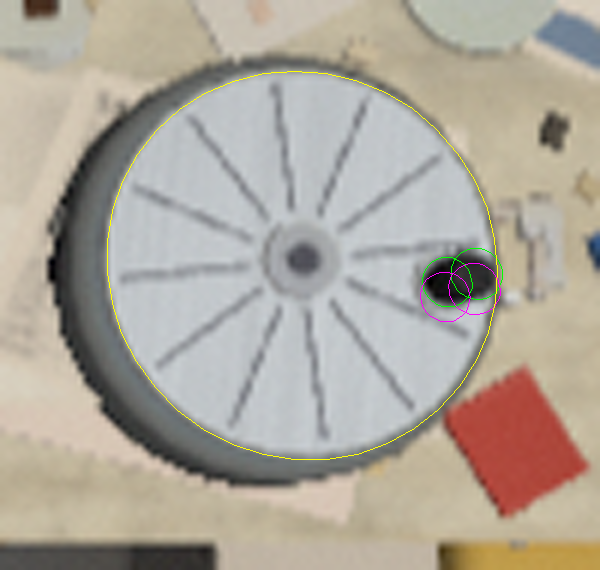

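View pics/o5.png

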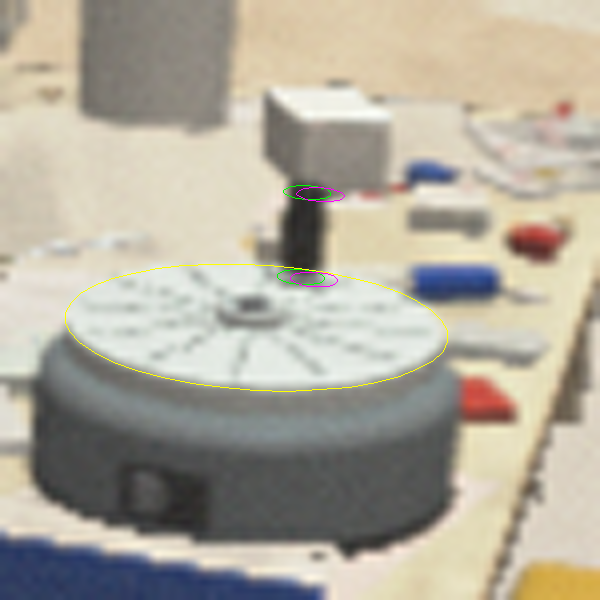

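Call:
carry_out(
  motion=[0.005, 0, 0.03, 0, 0, 0.4, 0.2, 0.006, 0, 0.045, 0, 0, 0, 0.2, 0.006, 0, 0.045, 0, 0, 0, 0.2, 0.006, 0, 0.045, 0, 0, 0, 0.2, 0.006, 0, 0.045, 0, 0, 0, 0.2],
)

```text
t: 23.0
tool_pos: [0.56, -0.1608, 0.1772]
orientation: [0.017, 2.215, -2.206]
force: [1.2, 0.0, -0.1]
opening: 0.0562
```

Call:
carry_out(
  motion=[0.005, 0, 0.045, 0, 0, 0, 0.2, 0.005, 0, 0.045, 0, 0, 0, 0.2, 0.005, 0, 0.03, 0, 0, 0, 0.2, 0, 0, 0, 0, 0, 0, 0.2, 0, 0, 0, 0, 0, 0, 0.2],
)

```text
t: 23.5
tool_pos: [0.5416, -0.2914, 0.174]
orientation: [0.024, 2.218, -2.211]
force: [0.2, 0.6, 0.5]
opening: 0.0555
```

```bash
python3 -c "
from h import *
rel((.530,-.335,.11),-90)
import cv2
im=imaging.read_camera('side');cv2.imwrite('pics/s19.png',cv2.resize(im[80:230,280:400],None,fx=4,fy=4))
im=imaging.read_camera('top');cv2.imwrite('pics/t7.png',im)
"
```

```text
t 23.5 pos [ 0.5416 -0.2914  0.174 ] open 0.0555 F [0.2 0.6 0.5]
tilt [0.018 1.    0.003] heading -90.23
shift tool [0.0125 0.0636 0.0438]
turn y -0.2339681115045522
```

View pics/s19.png

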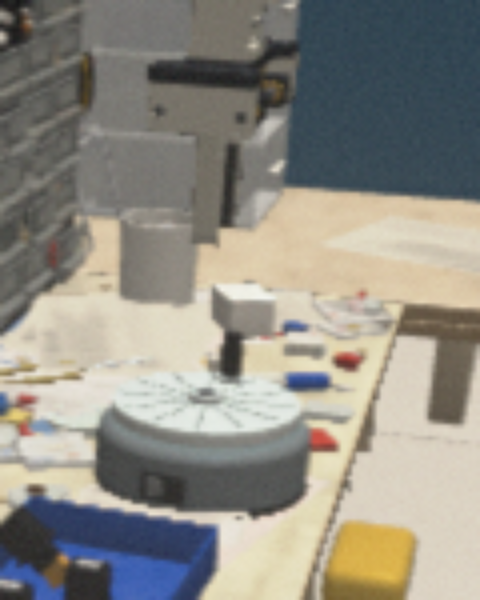

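View pics/t7.png

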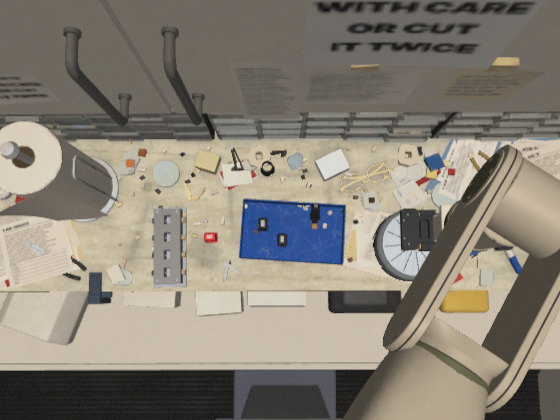

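Call:
carry_out(
  motion=[0.006, 0, 0.022, 0, 0, -0.8, 0.2, 0.006, 0.02, 0.02, 0, 0, 0, 0.2, 0, 0.02, 0, 0, 0, 0, 0.2, 0, 0.02, 0, 0, 0, 0, 0.2, 0, 0, 0, 0, 0, 0, 0.2],
)

```text
t: 24.1
tool_pos: [0.532, -0.3315, 0.1138]
orientation: [-0.003, 2.217, -2.215]
force: [-0.7, 0.8, 0.8]
opening: 0.0559
```

```bash
python3 -c "
from h import *
rel((.530,-.335,.11),-90)
"
```

```text
t 24.1 pos [ 0.532  -0.3315  0.1138] open 0.0559 F [-0.7  0.8  0.8]
tilt [0.004 1.    0.001] heading -89.62
shift tool [0.002  0.0038 0.0035]
turn y 0.3800366183670292
```

Call:
carry_out(
  motion=[0.002, 0.01, 0.0035, 0, 0, 0, 0.2, 0, 0.02, 0, 0, 0, 0, 0.2, 0, 0.015, 0, 0, 0, 0, 0.2, 0, 0.003, 0, 0, 0, 0, 0.2, 0, 0, 0, 0, 0, 0, 0.2],
)

```text
t: 24.6
tool_pos: [0.5324, -0.336, 0.0672]
orientation: [-0.004, 2.21, -2.216]
force: [0.3, 0.1, 0.4]
opening: 0.0555
```

```bash
python3 -c "
from h import *
rel((.530,-.335,.06),-90)
import cv2
im=imaging.read_camera('side');cv2.imwrite('pics/s20.png',cv2.resize(im[120:220,290:390],None,fx=6,fy=6))
"
```

```text
t 24.6 pos [ 0.5324 -0.336   0.0672] open 0.0555 F [0.3 0.1 0.4]
tilt [ 0.007  1.    -0.003] heading -89.41
shift tool [ 0.0024  0.0072 -0.001 ]
turn y 0.5857451311697872
```

View pics/s20.png

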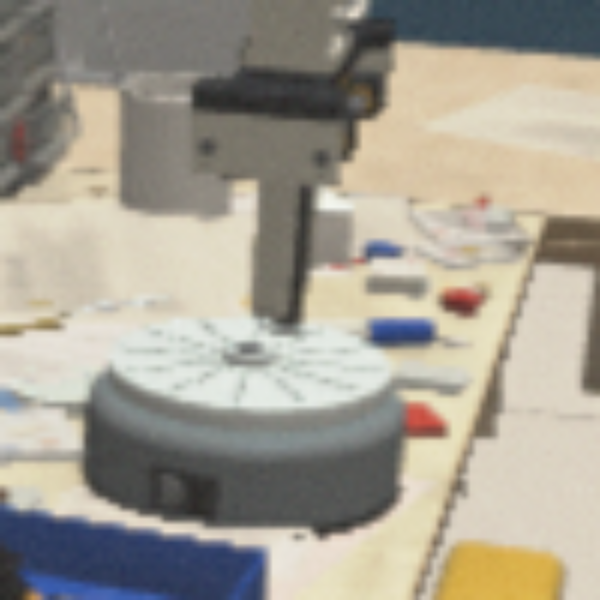

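```bash
python3 -c "
from h import *
for z in (.067,.075,.08,.085,.09,.1): print(p2w('side',(335.5,173.3),z).round(3), w2p('side',(.532,-.308,z)))
"
```

```text
[ 0.539 -0.35   0.067] [334.98608657 177.70758859]
[ 0.535 -0.326  0.075] [335.16321374 175.20374867]
[ 0.532 -0.311  0.08 ] [335.27439713 173.63207895]
[ 0.529 -0.296  0.085] [335.38595112 172.05517046]
[ 0.527 -0.281  0.09 ] [335.49787758 170.47299698]
[ 0.522 -0.251  0.1  ] [335.72285534 167.29274919]
```

Call:
carry_out(
  motion=[0.002, 0.003, 0, 0, 0.4, 0, 0.2, 0, 0, 0, 0, 0, 0, -0.8, 0, 0, 0, 0, 0, 0, -0.8, 0, 0, 0, 0, 0, 0, -0.8, 0, 0, 0, 0, 0, 0, -0.8],
  squeeze=25,
)

```text
t: 25.15
tool_pos: [0.5319, -0.3373, 0.0676]
orientation: [0.009, 2.209, -2.221]
force: [-0.3, 0.5, 0.1]
opening: 0.0279
```

Call:
carry_out(
  motion=[0, 0, 0, 0, 0, 0, -0.8, 0, 0, 0, 0, 0, 0, -0.8, 0, 0, 0, 0, 0, 0, -0.8, 0, 0, 0, 0, 0, 0, -0.8, 0, 0, 0, 0, 0, 0, -0.8],
)

```text
t: 25.65
tool_pos: [0.5322, -0.3355, 0.0678]
orientation: [0.008, 2.211, -2.217]
force: [0.1, 0.5, 0.4]
opening: 0.0174
```

```bash
python3 -c "
from h import *
rel((.530,-.335,.06),-90)
import cv2
im=imaging.read_camera('side');cv2.imwrite('pics/s21.png',cv2.resize(im[120:220,290:390],None,fx=6,fy=6))
im=imaging.read_camera('top');cv2.imwrite('pics/t8.png',cv2.resize(im[190:300,350:480],None,fx=6,fy=6))
"
```

```text
t 25.65 pos [ 0.5322 -0.3355  0.0678] open 0.0174 F [0.1 0.5 0.4]
tilt [ 0.011  1.    -0.003] heading -89.81
shift tool [ 0.0023  0.0077 -0.0005]
turn y 0.19306636445588765
```

View pics/s21.png

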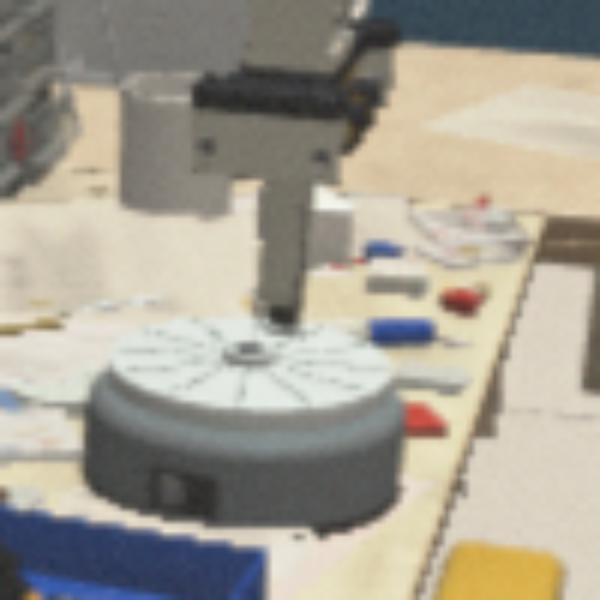

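```bash
cat > arc.py <<'E'
from h import *
import sys
step=float(sys.argv[1]); H=np.array([.538,-.2835]); r=.052
s=robot.read_state();M=R.from_rotvec(s["orientation"]).as_matrix();p=s["tool_pos"]
d=p[:2]-H;th=np.degrees(np.arctan2(d[1],d[0]))
print("t",s["t"].round(2) if hasattr(s["t"],'round') else s["t"],"r",np.hypot(*d).round(4),"th",th.round(1),"z",p[2].round(4),"open",s["opening"].round(4) if hasattr(s["opening"],'round') else s["opening"],"F",s["force"].round(1),"tilt",(M.T@[0,0,-1]).round(3),"head",np.degrees(np.arctan2(M[1,2],M[0,2])).round(1))
cur=p[:2]
for k in range(1,6):
    a=np.radians(th+step*k);w=H+r*np.array([np.cos(a),np.sin(a)])
    t=M.T@np.array([*(w-cur),0]);print(t.round(4));cur=w
E
python3 arc.py 13
```

```text
t 25.75 r 0.0523 th -96.3 z 0.0677 open 0.017233483955554865 F [ 0.   1.2 -0.4] tilt [ 0.011  1.    -0.003] head -89.8
[-0.0118  0.0001 -0.0003]
[-0.0115  0.0001 -0.0026]
[-0.0106  0.0001 -0.0052]
[-0.0092  0.0001 -0.0074]
[-0.0073  0.0001 -0.0093]
```

Call:
carry_out(
  motion=[-0.012, 0, 0, 0, 0, -0.6, -0.8, -0.0115, 0, -0.0025, 0, 0, 0, -0.8, -0.0105, 0, -0.005, 0, 0, 0, -0.8, -0.009, 0, -0.0075, 0, 0, 0, -0.8, -0.0075, 0, -0.0095, 0, 0, 0, -0.8],
)

```text
t: 26.25
tool_pos: [0.5835, -0.3119, 0.0677]
orientation: [0.002, -2.216, 2.226]
force: [-5.4, 1.1, 3.7]
opening: 0.017
```

```bash
python3 arc.py 13
```

```text
t 26.25 r 0.0536 th -32.0 z 0.0677 open 0.017007599985146372 F [-5.4  1.1  3.7] tilt [-0.001  1.    -0.005] head -90.0
[-0.0037 -0.0001 -0.0115]
[-0.0025 -0.0001 -0.0115]
[ 0.0001 -0.0001 -0.0118]
[ 0.0028 -0.     -0.0114]
[ 0.0053 -0.     -0.0105]
```

Call:
carry_out(
  motion=[-0.0035, 0, -0.0115, 0, 0, 0, -0.8, -0.0025, 0, -0.0115, 0, 0, 0, -0.8, 0, 0, -0.012, 0, 0, 0, -0.8, 0.003, 0, -0.0115, 0, 0, 0, -0.8, 0.0055, 0, -0.0105, 0, 0, 0, -0.8],
)

```text
t: 26.75
tool_pos: [0.5802, -0.2514, 0.0677]
orientation: [0.01, -2.21, 2.229]
force: [-9.4, -10.2, 3.7]
opening: 0.0175
```

```bash
python3 arc.py 13;python3 -c "
from h import *
import cv2
im=imaging.read_camera('side');cv2.imwrite('pics/s22.png',cv2.resize(im[120:220,290:390],None,fx=6,fy=6))"
```

```text
t 26.75 r 0.053 th 37.2 z 0.0677 open 0.017480608035357156 F [ -9.4 -10.2   3.7] tilt [-0.007  1.    -0.009] head -89.9
[ 0.0089 -0.     -0.0079]
[ 0.0098  0.     -0.0065]
[ 0.011   0.     -0.0041]
[ 0.0117  0.0001 -0.0015]
[0.0117 0.0001 0.0012]
```

View pics/s22.png

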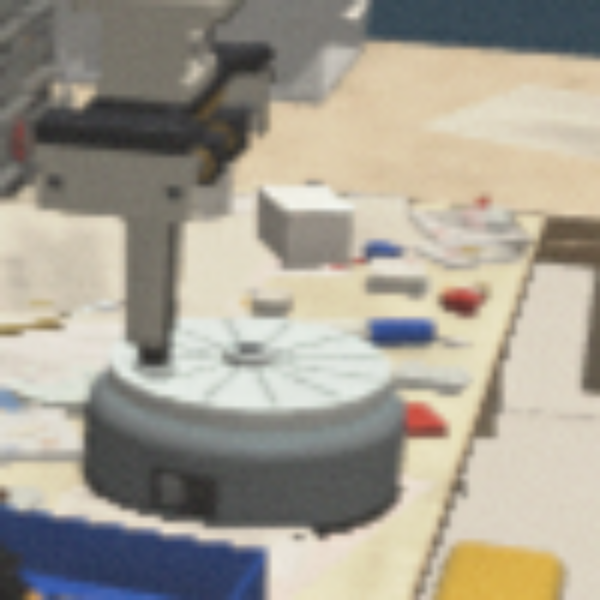

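Call:
carry_out(
  motion=[0.0095, 0, -0.007, 0, 0, 0, -0.8, 0.01, 0, -0.006, 0, 0, 0, -0.8, 0.011, 0, -0.004, 0, 0, 0, -0.8, 0.0115, 0, -0.0015, 0, 0, 0, -0.8, 0.0115, 0, 0.0015, 0, 0, 0, -0.8],
)

```text
t: 27.3
tool_pos: [0.5252, -0.234, 0.0678]
orientation: [-0.011, 2.2, -2.242]
force: [6.2, -11.6, -9.1]
opening: 0.0172
```

```bash
python3 arc.py 13
```

```text
t 27.3 r 0.0511 th 104.5 z 0.0678 open 0.01723554838510161 F [  6.2 -11.6  -9.1] tilt [-0.005  1.    -0.019] head -89.7
[0.0112 0.0001 0.0033]
[0.0098 0.0002 0.0065]
[0.0081 0.0002 0.0086]
[0.0059 0.0002 0.0102]
[0.0035 0.0002 0.0112]
```

Call:
carry_out(
  motion=[0.011, 0, 0.0045, -0.3, 0, 0, -0.8, 0.01, 0, 0.007, -0.3, 0, 0, -0.8, 0.008, 0, 0.009, 0, 0, 0, -0.8, 0.006, 0, 0.01, 0, 0, 0, -0.8, 0.0035, 0, 0.011, 0, 0, 0, -0.8],
)

```text
t: 27.8
tool_pos: [0.4887, -0.2727, 0.0678]
orientation: [-0.007, 2.206, -2.225]
force: [5.2, 0.9, -3.7]
opening: 0.0172
```

```bash
python3 arc.py 13
```

```text
t 27.8 r 0.0505 th 167.6 z 0.0678 open 0.017231607738482275 F [ 5.2  0.9 -3.7] tilt [ 0.003  1.    -0.009] head -89.5
[0.0028 0.0001 0.0114]
[-0.0014  0.0001  0.0117]
[-0.004   0.0001  0.0111]
[-0.0063  0.0001  0.0099]
[-0.0084  0.0001  0.0082]
```

Call:
carry_out(
  motion=[0.0005, 0, 0.0115, 0, 0, 0, -0.8, -0.0015, 0, 0.0115, 0, 0, 0, -0.8, -0.004, 0, 0.011, 0, 0, 0, -0.8, -0.0065, 0, 0.01, 0, 0, 0, -0.8, -0.0085, 0, 0.008, 0, 0, 0, -0.8],
)

```text
t: 28.3
tool_pos: [0.5089, -0.3263, 0.0677]
orientation: [-0.009, 2.212, -2.222]
force: [3.2, 8.2, 1.4]
opening: 0.0172
```

```bash
python3 arc.py 10
```

```text
t 28.3 r 0.0518 th -124.2 z 0.0677 open 0.01716586158605134 F [3.2 8.2 1.4] tilt [ 0.     1.    -0.004] head -89.5
[-0.0077  0.      0.0047]
[-0.0085  0.      0.0031]
[-0.0089  0.      0.0015]
[-0.0091  0.     -0.    ]
[-0.0089 -0.     -0.0016]
```

Call:
carry_out(
  motion=[-0.0075, 0, 0.004, 0, 0, 0, -0.8, -0.008, 0, 0.0025, 0, 0, 0, -0.8, -0.007, 0, 0.001, 0, 0, 0, -0.8, 0, 0, 0, 0, 0, 0, -0.8, 0, 0, 0, 0, 0, 0, -0.8],
)

```text
t: 28.8
tool_pos: [0.5349, -0.3359, 0.0677]
orientation: [-0.009, 2.212, -2.222]
force: [-1.4, 0.6, 2.5]
opening: 0.0172
```

```bash
python3 arc.py 3;python3 -c "
from h import *
import cv2
im=imaging.read_camera('side');cv2.imwrite('pics/s23.png',cv2.resize(im[120:220,290:390],None,fx=6,fy=6))"
```

```text
t 28.8 r 0.0525 th -93.4 z 0.0677 open 0.017186195883899295 F [-1.4  0.6  2.5] tilt [ 0.001  1.    -0.004] head -89.5
[-0.0028 -0.     -0.0003]
[-0.0027  0.     -0.    ]
[-0.0027  0.     -0.0002]
[-0.0027  0.     -0.0003]
[-0.0027 -0.     -0.0005]
```

View pics/s23.png

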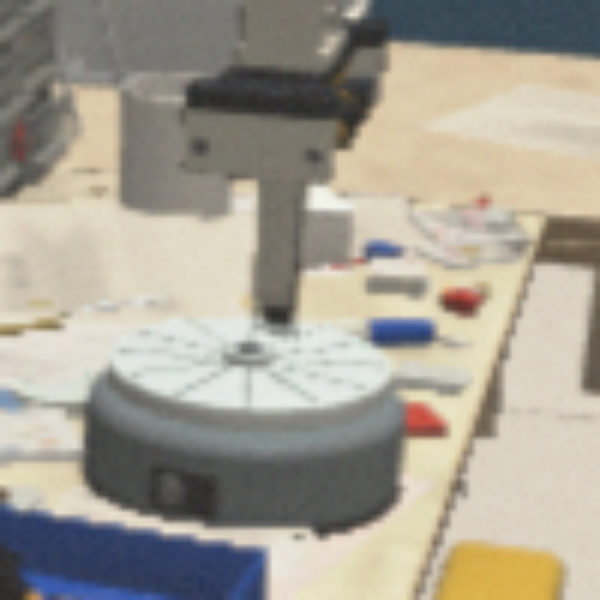

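Call:
carry_out(
  motion=[0.003, 0, 0, 0, 0, 0, -0.8, 0, 0, 0, 0, 0, 0, -0.8, 0, 0, 0, 0, 0, 0, 0.2, 0, 0, 0, 0, 0, 0, 0.2, 0, 0, 0, 0, 0, 0, 0.2],
)

```text
t: 29.35
tool_pos: [0.5307, -0.3362, 0.0679]
orientation: [-0.009, 2.211, -2.223]
force: [-0.1, 0.8, 0.4]
opening: 0.0364
```

Call:
carry_out(
  motion=[0, 0, 0, 0, 0, 0, 0.2, 0, -0.02, 0, 0, 0, 0, 0.2, 0, -0.04, 0, 0, 0, 0, 0.2, 0, -0.05, 0, 0, 0, 0, 0.2, 0, -0.05, 0, 0, 0, 0, 0.2],
)

```text
t: 29.85
tool_pos: [0.525, -0.3322, 0.2207]
orientation: [0.026, -2.223, 2.211]
force: [-0.1, 0.1, 0.1]
opening: 0.0558
```

Call:
carry_out(
  motion=[0.04, -0.02, 0.02, 0, 0, 0, 0.2, 0.045, 0, 0.01, 0, 0, 0, 0.2, 0.045, 0, 0.01, 0, 0, 0, 0.2, 0.03, 0, 0.02, 0, 0, 0, 0.2, 0, 0, 0.03, 0, 0, 0, 0.2],
)

```text
t: 30.35
tool_pos: [0.3661, -0.4268, 0.2564]
orientation: [-0.017, 2.206, -2.225]
force: [0.7, -0.9, 0.5]
opening: 0.0557
```

```bash
sed -e 's#pics/top0.png#pics/topF.png#;s#pics/side0.png#pics/sideF.png#;s#o4.png#o6.png#;s#o5.png#o7.png#' o2.py > o3.py; python3 shot.py F top side; python3 o3.py; python3 -c "
from h import *
s=robot.read_state();print(s['tool_pos'],s['force'])"
```

```text
[ 0.36738857 -0.42918488  0.2556254 ] [-0.16379204  0.40120558  0.03733301]
```

View pics/o6.png

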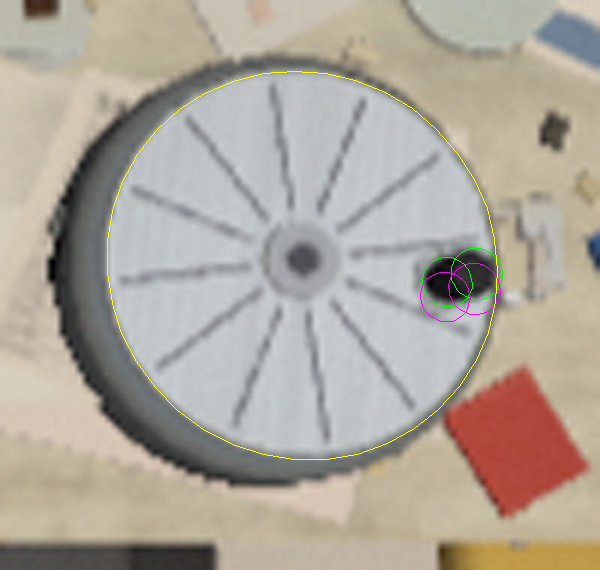

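View pics/o7.png

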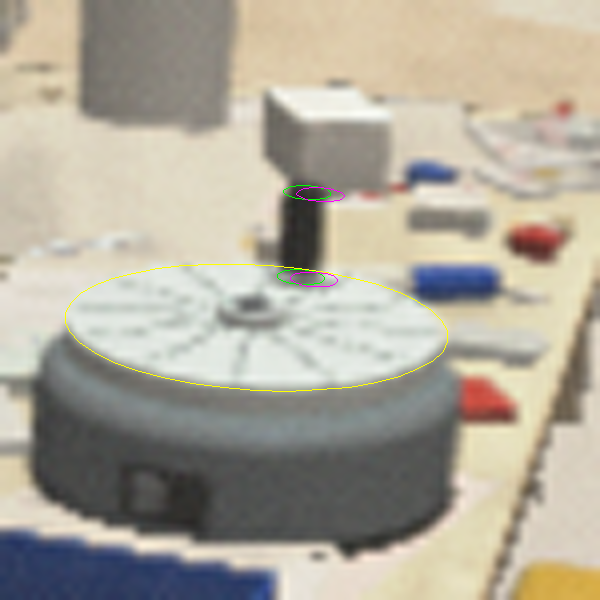

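View pics/topF.png

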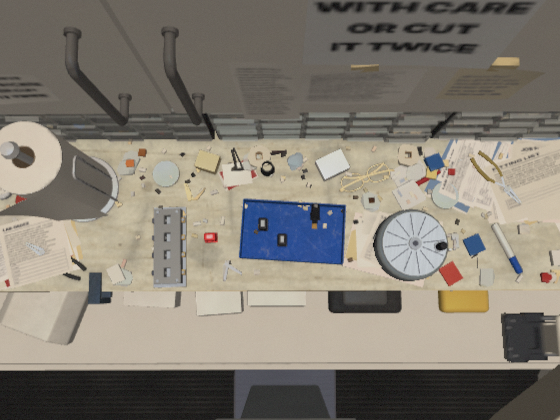

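Call:
carry_out(
  motion=[0, 0, 0, 0, 0, 0, 0.2, 0, 0, 0, 0, 0, 0, 0.2, 0, 0, 0, 0, 0, 0, 0.2, 0, 0, 0, 0, 0, 0, 0.2, 0, 0, 0, 0, 0, 0, 0.2],
)

```text
t: 30.95
tool_pos: [0.3688, -0.427, 0.2552]
orientation: [-0.017, 2.207, -2.224]
force: [-0.2, 0.7, -0.6]
opening: 0.0558
```

```bash
python3 -c "
from h import *
s=robot.read_state();print(s['t'],abs(s['dq']).max(),s['force']);print(robot.close_job())"
```

```text
30.95 0.01039342453010839 [-0.23514969  0.72411741 -0.60126762]
the job is handed in; nothing more can be done
None
```

The job is done and handed in at about 31 s. All three fitted fuse carriers are out of the block and in the blue tray, and the lap has been turned one full turn counter-clockwise by its knob.

**Fuses:** The socket at y = +20 mm was empty from the start. In the last top picture all four sockets are empty and all three carriers are inside the tray walls. Two stand upright. The first one leans against the tray wall because the tray was knocked a few centimetres aside mid-run, so I re-measured the tray before placing the other two.

**Lap:** After the turn I released the knob and backed the arm away. The knob overlay agrees with the start picture in both cameras to within a few degrees (the limit is 0.25 rad, about 14°).

**Bystanders:** The white carton, the yellowish carton and the red look-alike show no visible shift in the top picture.

**Disagreement:** Going by the side camera, the fingertips sat about 40 mm higher than the reported tool position and the stated 19 mm tip distance imply. A trial close that missed the first carrier confirmed it. I set the grasp heights from the pictures instead, and all three carrier grasps and the knob grasp held. I saw no sign of the grip slackening.

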